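Refit a bus tail lamp on an indexing turntable

ROBOT

A 6-joint arm with a two-finger parallel gripper is mounted at the origin on the work surface. World frame = base frame: x ahead of the robot, y to its left, z up, the work surface at z = 0. Lengths are in m, angles in degrees, forces in N, time in s.
With the tool pointing down it reaches from about 0.3 to 0.85 m from the base axis. Payload 4.2 kg.
Tool frame: the origin (TCP) lies at the very end of the fingers, on their centre line; the grasp point (between the pads) lies 19 mm behind it; z points along the fingers, y is the direction in which the jaws open and shut (so a half turn about z gives the same grasp; the last joint's range is limited). The gripper opens to 91 mm and grips with 3 to 60 N. Pads are 32 mm wide; open, the fingers measure 118 mm over their backs; the gripper's body (76 mm by 178 mm) begins 60 mm behind the grasp point.
Start: joints at [-75.459, 18.312, 89.639, -0, 72.044, -1.146], TCP at [0.155, -0.554, 0.179] pointing down, gripper open.
Joint ranges: [-177.97, 177.97], [-48.28, 115.42], [12.27, 149.76], [-77.06, 257.06], [2.81, 150.46], [-146.56, 146.56]. Speed limits (degrees/s): [147.25, 147.25, 180, 180, 180, 180].

INTERFACE

Orientations are given as [roll, pitch, yaw] about the fixed x, y, z axes, in that order (R = Rz(yaw) Ry(pitch) Rx(roll)).
In Python, from bench import r, eyes, finder gives the robot as it stands. The module is installed in compiled form; this text tells all that it offers.
- The arm moves only by the shell command python3 -m pendant 'ROWS' [FORCE]. ROWS is a JSON object of lists of equal length, an entry for each row: "delta_pos": the shift along the tool's x, y, z in mm, a list of three; "twist": the turn about the tool's z in degrees; "grip": the closure, from 0 (fully open) to 1 (shut). A call has 1 to 12 rows; each row shifts and turns the commanded pose from where the row before left it, along the tool's axes as they then stand; what a row does not reach is not made up. A row lasts 1/8 s, in which the tool goes at most 62.5 mm and 10.7 degrees, less where a joint would pass 70% of its speed; a pose out of reach is approached as far as the arm can. A call with a gripper value outside its range is refused whole. The fingers move at their own pace and stop on an object; FORCE is the grip in N (left out, the last holds). Time passes only in rows, so rows that do not move let the fingers close. It gives the time, the measured TCP pose, the force and the opening at its end, in the units of the state.
- r.read_state(): the state, without advancing time (a new reading comes with each control period).
- eyes.snapshot(name): name is "scene" or "side" or "wrist"; returns a dict with "pixels" (480x640x3 uint8, red, green, blue), "range_z" (480x640 float32, m along the optical axis (not along the pixel's ray), 0 where there is no reading), "camera_matrix" (3x3 intrinsics, pixels), "R" (3x3) and "t" (3): a world point X has camera coordinates R X + t. Camera axes: x right, y down, z forward; pixel columns grow to the right and rows downward; lengths in m; the calibration is good to about 2 mm. A picture is of the moment at which its call begins.
- r.job_done(): hands the job in, once; it reports no verdict.
Trained networks look in the newest picture that a camera, given by its name, has taken for a name from the list of things; names that differ only in an ending like _2 or _b are one class to them, and where a whole thing is asked for, a point or a joint stands for the part that bears it (a point fixed in the world has none). Each returns a list of dicts, best first, with "confidence" (0 to 1); they miss things now and then, are a little off and sometimes report something else, mostly with a low value. They report only what shows in the picture. A call takes as long as a camera call. They do not tell look-alikes from the thing itself.
- finder.recognise(camera, label): "centre" ([column, row] as shares, 0 to 1, of the picture: columns of its width, rows of its height, amid what is visible of it).
The state is a dict: "time": time; "joint_pos": joint angles; "joint_vel": joint speeds; "joint_efforts": joint torques, N m; "tool_pos": TCP position; "eef_rot": TCP orientation; "contact_force": force on the tool from outside, world axes, zero at the start; "wrist_torque": the same for the moment, N m; "finger_gap": opening from 0.0 (shut) to 1.0 (fully open).
Only numpy, scipy, OpenCV 4.12 (cv2) and the standard library are available. Lean on these libraries where they do the work, as an engineer would, in place of code of your own. Each camera call takes 0.05 s, during which the arm holds its last target.

TASK

Turn the turntable by its black post a quarter turn clockwise (seen from above) to its other detent, then with the pry blade lever the red cover open at the yellow notch and swing it back past upright. Put every lamp module into the housing, each standing upright in a bay of its own, then close the cover fully and only then turn the turntable back to the detent it started from; the pry blade must finish lying on the rubber mat. Leave the sander, the can and the abrasive pads where they are.

Things in the scene. Friction and masses are not known exactly. Their poses are not given: they have to be found in the camera images.
- base: Fixed round dark base (200 mm across) of the turntable; origin at its centre on the table, z up. The turntable axis is vertical through it. The aluminium disc above it (290 mm across) has its top 45 mm above the table.
- disc (a joint): Angle of the turntable disc, rad: 0 in its starting detent, growing clockwise seen from above. An over-centre spring gives two detents against stops, 0 and 1.571: let go anywhere off the middle it swings into the nearer one; turning takes at most about 3 N at the post. The post, lamp housing and cover turn with the disc.
- post (a point): Centre of the top of the black round post used to turn the disc: 18 mm thick, 125 mm from the turntable axis, standing 50 mm up from the disc (table height 45 to 95 mm).
- floor (a point): Centre of the inner floor of the grey lamp housing fixed on the disc; on the turntable axis, 49 mm above the table. x points horizontally from hinge side to notch side (the post is at -x), y along the hinge line, z up. Housing 84 (x) by 204 mm (y) outside, walls 4 mm thick, 32 mm above the floor.
- bay2 (a point): Centre of the floor of one of the four bays of the housing, 76 mm (x) by 46 to 48 mm (y). Axes as floor. Three white dividers 3 mm thick and 12 mm high at y = -49, 0 and 49 mm from floor part the bays; bay centres at x = 0, y = -73.5, -24.5, 24.5 (this one), 73.5 mm.
- notch (a point): Pry notch in the front (+x) wall of the housing, beneath the cover's free edge, above the yellow stretch of wall: 70 mm wide (along y), 8 mm high, right through the 4 mm wall. The point is the centre of the opening, on the outer face, 4 mm beneath the underside of the closed cover. Axes as floor: the blade goes in along -x.
- cover_hinge_line (a point): Middle of the cover's hinge line, along y, on the top of the housing's back wall (81 mm above the table, 42 mm behind floor). Axes as floor.
- cover_edge (a point): Middle of the free edge of the red cover, a flat plate 84 x 204 x 5 mm lying on the housing walls, flush with them all round; the point is 84 mm from the hinge line and half way through the thickness.
- cover (a joint): Opening angle of the red cover, rad: 0 closed on the housing, 1.57 upright, 2.1 fully back at its stop. The hinge is stiff (about 0.12 N m): the cover stays where it is left.
- blade: Pry blade tool, 160 mm long, 70 to 100 g. Orange handle 90 x 20 x 20 mm, then a flat steel blade 70 mm long, 20 mm wide and 2 mm thick. Origin: underside of the middle of the handle; x along the tool towards the blade's tip, z up. The blade lies at mid height of the handle, 10 mm above its underside. Balance point about 15 mm ahead of the origin. It starts on the mat.
- blade_tip (a point): Middle of the blade's far end, 115 mm ahead of the tool's origin and 10 mm above its underside.
- mat: Black rubber mat fixed on the table, 220 (x) by 130 (y) by 3 mm; origin at the centre of its underside. The tool belongs here.
- sander: Black orbital sander standing on the bench, 125 mm across, 108 mm high, with a steel air stub; leave it alone. Origin at its underside.
- primer: Upright can, 66 mm across, 160 mm high; leave it alone. Origin at its underside.
- pads: Brown block of abrasive pads, 80 x 50 x 22 mm; leave it alone. Origin at its underside.
- lamp0: Lamp module (two to four are present, the others absent): white round base 40 mm across and 10 mm high with an aluminium stem 16 mm thick and 18 mm high standing on it, 28 mm high in all, 42 to 84 g. Origin: centre of the underside, z up.
- lamp1: Lamp module (two to four are present, the others absent): white round base 40 mm across and 10 mm high with an aluminium stem 16 mm thick and 18 mm high standing on it, 28 mm high in all, 42 to 84 g. Origin: centre of the underside, z up.
- lamp2: Lamp module (two to four are present, the others absent): white round base 40 mm across and 10 mm high with an aluminium stem 16 mm thick and 18 mm high standing on it, 28 mm high in all, 42 to 84 g. Origin: centre of the underside, z up.
- lamp3: Lamp module (two to four are present, the others absent): white round base 40 mm across and 10 mm high with an aluminium stem 16 mm thick and 18 mm high standing on it, 28 mm high in all, 42 to 84 g. Origin: centre of the underside, z up.
Things that resemble listed ones, but are neither listed nor needed, are in the scene too. What is shaped like the lamp2 but pink or purple is not meant.

How it is judged:
By the outcome, as a careful person would: the job done as asked, in the order asked, and still so for the second after the job is handed in, with the robot touching nothing.
Of lamp0, lamp1, lamp2, lamp3 only 2 to 4 are there at a start; the rules pass over those that are not, and their reading is None.
At some moment in a run one of lamp0, lamp1, lamp2, lamp3 may be knocked a few centimetres aside while the robot is not near it.
It also fails if it takes over 210 s, if anything falls off the work surface, if the arm or the gripper's body presses on something with over 40 N, if the wrist force passes 120 N, or if a joint passes its speed limit or range.

## Working session

There is one attempt and no reset: what is moved stays moved. The work goes in short steps, Python scripts to look and compute and a shell command to move; the robot and the scene stay as the last step left them, time stands still between calls to the robot, and variables do not carry over. Pictures are saved under pics/ and viewed, and the job is handed in when it is done.

```bash
mkdir -p pics; cat > h.py <<'E'
import numpy as np, cv2
from bench import r, eyes, finder
from scipy.spatial.transform import Rotation as Ro
def snap(c,name=None):
    s=eyes.snapshot(c)
    if name: cv2.imwrite(f'pics/{name}.png',s['pixels'][:,:,::-1])
    return s
def px2w(s,u,v,z=None):
    K=s['camera_matrix'];R=s['R'];t=s['t']
    d=s['range_z'][int(round(v)),int(round(u))]
    ray=np.linalg.inv(K)@np.array([u,v,1.])
    C=-R.T@t; D=R.T@ray
    if z is not None: return C+D*(z-C[2])/D[2]
    return C+D*d
def w2px(s,X):
    c=s['R']@np.array(X)+s['t']; p=s['camera_matrix']@c; return p[:2]/p[2]
def cloud(s):
    K=s['camera_matrix'];h,w=s['range_z'].shape
    u,v=np.meshgrid(np.arange(w),np.arange(h))
    rays=np.stack([(u-K[0,2])/K[0,0],(v-K[1,2])/K[1,1],np.ones_like(u)],-1)*s['range_z'][...,None]
    return (rays-s['t'])@s['R']
E
python3 - <<'E'
from h import *
np.set_printoptions(precision=4,suppress=True)
print(r.read_state())
for c in ['scene','side','wrist']:
    s=snap(c,c+'0'); print(c,-s['R'].T@s['t'],s['R'][2])
E
```

```text
{'time': 0.0, 'joint_pos': array([-75.4594,  18.3516,  89.708 ,   0.0007,  72.0432,  -1.1452]), 'joint_vel': array([ 0.0128, -0.0025,  0.0001, -0.0438, -0.136 ,  0.0018]), 'joint_efforts': array([  0.0019, -41.2453, -23.1974,   0.0728,   0.0458,  -0.0002]), 'tool_pos': array([ 0.1553, -0.553 ,  0.1783]), 'eef_rot': array([-179.8973,   -0.0028,   15.6856]), 'contact_force': array([-0.9105, -0.7092, -0.6346]), 'wrist_torque': array([-0.0155, -0.0011,  0.0106]), 'finger_gap': 1.0010613110372186}
scene [ 1.1119 -0.596   0.8013] [-0.557   0.5143 -0.6521]
side [-0.1197  0.6902  0.9178] [ 0.4849 -0.5701 -0.6633]
wrist [ 0.2261 -0.5337  0.3842] [-0.2533 -0.069  -0.9649]
```

View pics/scene0.png

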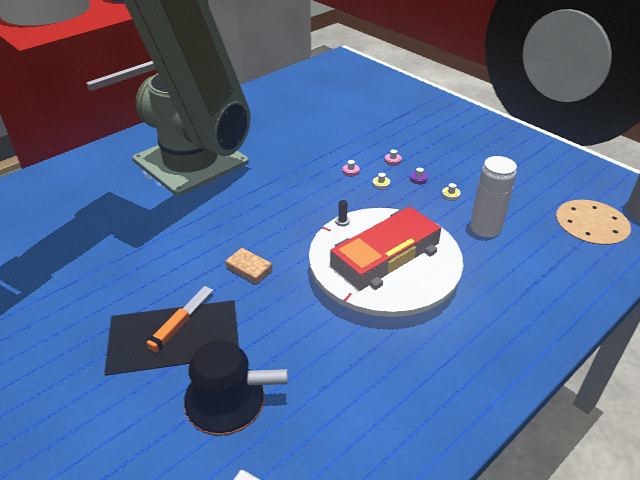

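View pics/side0.png

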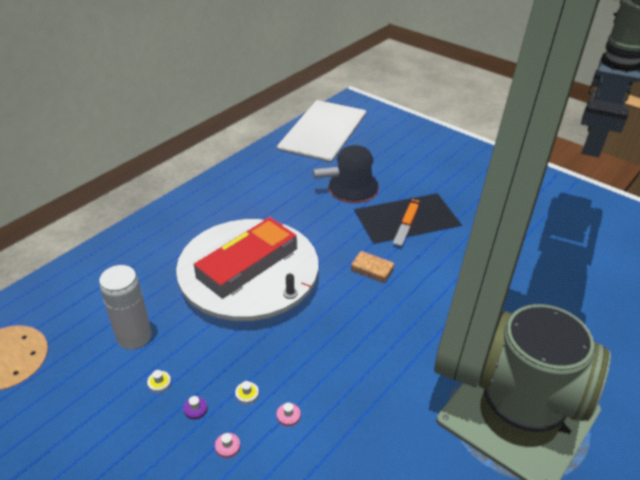

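View pics/wrist0.png

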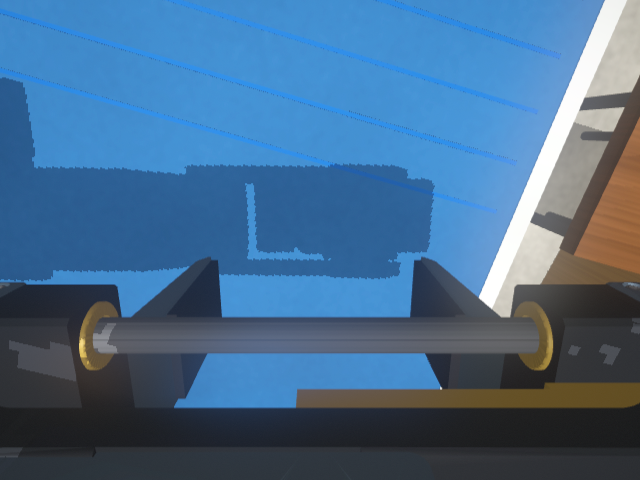

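```bash
python3 - <<'E'
from h import *
np.set_printoptions(precision=4,suppress=True)
S={c:snap(c) for c in ['scene','side']}
for c in S:
    s=S[c]
    for l in ['base','post','notch','cover_edge','blade','blade_tip','mat','sander','primer','pads','lamp0','disc','cover_hinge_line']:
        for f in finder.recognise(c,l)[:6]:
            u,v=f['centre'][0]*640,f['centre'][1]*480
            print(c,l,round(f['confidence'],2),int(u),int(v),px2w(s,min(u,639),min(v,479)))
a=S['scene']['pixels'][140:220,330:480,::-1]; b=S['side']['pixels'][360:470,130:320,::-1]
cv2.imwrite('pics/za.png',np.vstack([cv2.resize(a,(760,280),interpolation=2),cv2.resize(b,(760,320),interpolation=2)]))
E
```

```text
scene post 0.59 385 258 [0.6183 0.0191 0.0845]
scene notch 0.64 386 259 [0.6229 0.0158 0.0868]
scene cover_edge 0.6 386 238 [0.585  0.0573 0.0863]
scene cover_edge 0.26 173 320 [ 0.4359 -0.3161  0.0237]
scene blade 0.78 175 322 [ 0.4411 -0.3162  0.0238]
scene blade_tip 0.61 175 325 [ 0.4429 -0.3179  0.0183]
scene mat 0.96 159 328 [ 0.4332 -0.343   0.0222]
scene sander 0.76 222 385 [ 0.648  -0.3568  0.0933]
scene primer 0.76 487 194 [0.6451 0.2829 0.106 ]
scene primer 0.33 381 244 [0.5885 0.0394 0.0862]
scene pads 0.74 245 265 [ 0.409  -0.1394  0.0243]
scene lamp0 0.8 379 181 [0.3846 0.2627 0.0116]
scene lamp0 0.78 454 193 [0.5283 0.3532 0.0109]
scene lamp0 0.76 416 177 [0.4307 0.3362 0.0123]
scene lamp0 0.74 392 156 [0.3403 0.3547 0.0197]
scene lamp0 0.66 350 170 [0.3045 0.248  0.011 ]
scene lamp0 0.2 386 260 [0.6228 0.0155 0.0841]
scene disc 0.77 384 262 [0.6221 0.0124 0.08  ]
scene disc 0.66 382 240 [0.5842 0.0474 0.0877]
scene cover_hinge_line 0.93 385 260 [0.6214 0.0154 0.082 ]
side base 0.84 248 268 [0.5391 0.0919 0.0779]
side post 0.97 248 270 [0.5395 0.093  0.0717]
side notch 0.85 247 269 [0.5389 0.0953 0.0764]
side cover_edge 0.87 244 252 [0.5736 0.0689 0.084 ]
side cover_edge 0.42 247 268 [0.5385 0.0964 0.0809]
side blade 0.62 404 220 [ 0.4246 -0.2929  0.0186]
side blade_tip 0.96 408 221 [ 0.4167 -0.2936  0.0215]
side mat 0.65 401 219 [ 0.4442 -0.3105  0.0018]
side sander 0.89 353 178 [ 0.5821 -0.303   0.0586]
side primer 0.91 126 304 [0.6044 0.3265 0.1199]
side pads 0.94 369 269 [ 0.3893 -0.1095  0.0201]
side lamp0 0.87 193 409 [0.4193 0.3524 0.0114]
side lamp0 0.81 229 446 [0.324  0.3621 0.0113]
side lamp0 0.77 288 417 [0.2857 0.2609 0.0109]
side lamp0 0.73 159 380 [0.5039 0.3549 0.0176]
side lamp0 0.62 244 393 [0.3738 0.2763 0.0158]
side disc 0.63 247 271 [0.5426 0.0924 0.0667]
side cover_hinge_line 0.78 247 269 [0.5403 0.0953 0.0756]
side cover_hinge_line 0.55 124 305 [0.6043 0.3301 0.1212]
```

View pics/za.png

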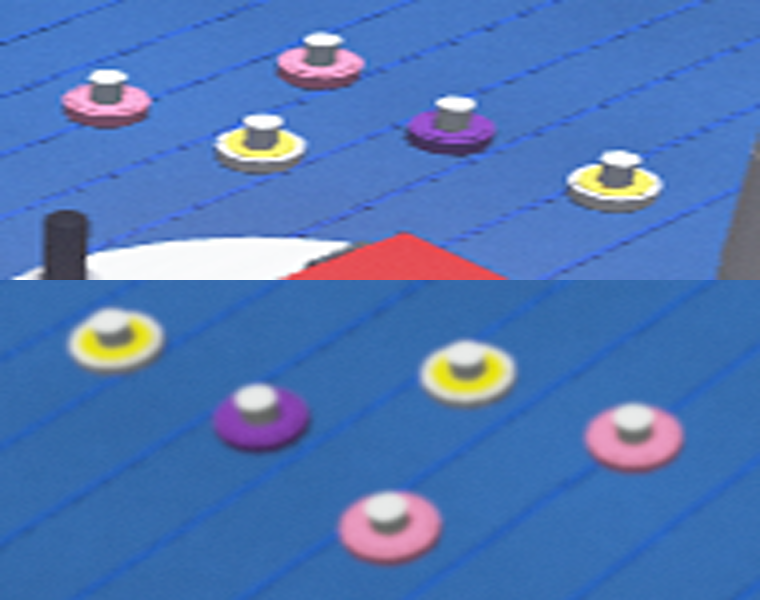

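```bash
cat > geo.py <<'E'
from h import *
np.set_printoptions(precision=4,suppress=True)
def cover(s):
    P=cloud(s); hsv=cv2.cvtColor(s['pixels'],cv2.COLOR_RGB2HSV)
    m=(s['range_z']>0)&(abs(P[...,2]-.086)<.006)&(np.hypot(P[...,0]-.58,P[...,1]-.05)<.17)&(hsv[...,1]>150)&((hsv[...,0]<18)|(hsv[...,0]>170))
    Q=P[m][:,:2]; return Q,P[m]
if __name__=='__main__':
  for c in ['scene','side']:
    s=snap(c); Q,P3=cover(s)
    rect=cv2.minAreaRect((Q*1000).astype(np.float32)); print(c,len(Q),rect,np.median(P3[:,2]))
    P=cloud(s); hsv=cv2.cvtColor(s['pixels'],cv2.COLOR_RGB2HSV)
    # post
    m=(hsv[...,2]<90)&(P[...,2]>.055)&(P[...,2]<.1)&(np.hypot(P[...,0]-.45,P[...,1]-.08)<.05)&(s['range_z']>0)
    T=P[m&(P[...,2]>.09)]; print(' post',m.sum(),T.mean(0) if len(T) else 0,P[m].mean(0))
    # disc rim white, z~.045
    m=(hsv[...,1]<60)&(hsv[...,2]>150)&(abs(P[...,2]-.045)<.006)&(np.hypot(P[...,0]-.58,P[...,1]-.05)<.2)
    q=(P[m][:,:2]*1000).astype(np.float32); print(' disc',len(q),cv2.minEnclosingCircle(q))
    # lamps: white/yellow
    for L in [(.38,.265),(.518,.354)]:
        m=(np.hypot(P[...,0]-L[0],P[...,1]-L[1])<.035)&(P[...,2]>.023)&(P[...,2]<.04)
        m2=(np.hypot(P[...,0]-L[0],P[...,1]-L[1])<.035)&(P[...,2]>.007)&(P[...,2]<.014)
        q=(P[m2][:,:2]*1000).astype(np.float32)
        print(' lamp top',m.sum(),P[m].mean(0),'base',m2.sum(),cv2.minEnclosingCircle(q))
    # blade handle (orange)
    m=(np.hypot(P[...,0]-.43,P[...,1]+.31)<.12)&(P[...,2]>.015)&(P[...,2]<.035)&(hsv[...,1]>150)&(hsv[...,0]<22)
    q=(P[m][:,:2]*1000).astype(np.float32); print(' handle',len(q),cv2.minAreaRect(q),P[m].mean(0))
    m=(np.hypot(P[...,0]-.43,P[...,1]+.31)<.15)&(P[...,2]>.008)&(P[...,2]<.022)&(hsv[...,1]<70)&(hsv[...,2]>100)
    q=(P[m][:,:2]*1000).astype(np.float32); print(' steel',len(q),cv2.minAreaRect(q) if len(q) else 0,P[m].mean(0))
E
python3 geo.py
```

```text
scene 2458 ((583.7022705078125, 59.75278854370117), (206.9804229736328, 85.81654357910156), 85.5770492553711) 0.08684207916640266
 post 156 [0.4613 0.0653 0.0947] [0.4629 0.0639 0.0789]
 disc 7142 ((582.6187133789062, 60.1500244140625), 147.0189666748047)
 lamp top 36 [0.384  0.2654 0.0278] base 114 ((385.8198547363281, 267.4046630859375), 23.542861938476562)
 lamp top 43 [0.5182 0.3501 0.0275] base 124 ((517.8460083007812, 350.64117431640625), 22.24696159362793)
 handle 414 ((439.40948486328125, -330.8680419921875), (20.144683837890625, 89.51580047607422), 17.892120361328125) [ 0.4394 -0.3287  0.0232]
 steel 304 ((412.69500732421875, -254.43397521972656), (22.691694259643555, 71.1448745727539), 17.65663719177246) [ 0.4125 -0.2534  0.0146]
side 2549 ((577.1417236328125, 58.660743713378906), (207.1782989501953, 85.59300231933594), 86.20242309570312) 0.08361896180499827
 post 108 [0.4517 0.0703 0.0929] [0.4498 0.0726 0.0779]
 disc 6074 ((578.22412109375, 58.839359283447266), 146.6036834716797)
 lamp top 64 [0.3773 0.2685 0.0258] base 183 ((377.1638488769531, 268.32763671875), 19.97464370727539)
 lamp top 56 [0.5129 0.352  0.0255] base 172 ((512.6437377929688, 352.2062072753906), 19.938135147094727)
 handle 194 ((433.6053771972656, -331.3421630859375), (19.782644271850586, 94.49665832519531), 19.288997650146484) [ 0.4311 -0.3251  0.0199]
 steel 189 ((408.30426025390625, -254.96951293945312), (21.015880584716797, 76.89958190917969), 18.67220687866211) [ 0.4084 -0.2559  0.0118]
```

```bash
cat > go.py <<'E'
import sys,numpy as np
from h import r
# usage: go.py x y z yaw(or -) in m : prints tool-axis delta mm with current axes, and after twist
a=sys.argv[1:]; s=r.read_state(); p=s['tool_pos']; ps=s['eef_rot'][2]
t=np.array([float(v) for v in a[:3]]); y=ps if a[3]=='-' else float(a[3])
d=(t-p)*1000
def ax(ps):
    c,n=np.cos(np.radians(ps)),np.sin(np.radians(ps)); return np.round([c*d[0]+n*d[1], n*d[0]-c*d[1], -d[2]],1)
print('pos',p.round(4),'rot',s['eef_rot'].round(2),'t',round(s['time'],2),'F',s['contact_force'].round(1),'gap',round(s['finger_gap'],3),'j',s['joint_pos'].round(0))
print('delta now-axes',ax(ps),'after-twist axes',ax(y),'twist',round((ps-y+180)%360-180,1))
E
python3 go.py 0.456 0.068 0.178 175.9
python3 -m pendant '{"delta_pos":[[38,-43,0],[38,-43,0],[38,-43,0],[38,-43,0],[38,-43,0],[38,-43,0],[38,-43,0],[38,-43,0],[38,-43,0],[38,-43,0],[38,-43,0],[38,-43,0]],"twist":[0,0,0,0,0,0,0,0,0,0,0,0],"grip":[0,0,0,0,0,0,0,0,0,0,0,0]}' 20
python3 go.py 0.456 0.068 0.178 175.9
```

```text
pos [ 0.1555 -0.5536  0.1792] rot [179.99   0.    15.69] t 1.65 F [ 0.5 -0.2 -0.3] gap 0.996 j [-75.  18.  90.  -0.  72.  -1.]
delta now-axes [ 457.4 -517.2    1.2] after-twist axes [-255.3  641.5    1.2] twist -160.2
time: 3.15
tool_pos: [0.4557, 0.0684, 0.1794]
eef_rot: [180.0, -0.1, 15.7]
contact_force: [0.0, -0.5, -0.4]
finger_gap: 0.999
pos [0.4557 0.0684 0.1794] rot [ 1.7997e+02 -6.0000e-02  1.5720e+01] t 3.15 F [ 0.  -0.5 -0.4] gap 0.999 j [  7.   8. 104.  -0.  68.  81.]
delta now-axes [0.2 0.4 1.4] after-twist axes [-0.3 -0.4  1.4] twist -160.2
```

```bash
python3 -m pendant '{"delta_pos":[[0,0,0],[0,0,0],[0,0,0],[0,0,0],[0,0,0],[0,0,0],[0,0,0],[0,0,0],[0,0,0],[0,0,0],[0,0,0],[0,0,0]],"twist":[-10.7,-10.7,-10.7,-10.7,-10.7,-10.7,-10.7,-10.7,-10.7,-10.7,-10.7,-10.7],"grip":[0,0,0,0,0,0,0,0,0,0,0,0]}'
python3 -m pendant '{"delta_pos":[[0,0,0],[0,0,0],[0,0,0],[0,0,0]],"twist":[-10.6,-10.6,-10.6,0],"grip":[0,0,0,0]}'
python3 - <<'E'
from geo import *
s=snap('wrist','w1'); P=cloud(s)
hsv=cv2.cvtColor(s['pixels'],cv2.COLOR_RGB2HSV)
Q,P3=cover(s)
print(len(Q),cv2.minAreaRect((Q*1000).astype(np.float32)))
m=(np.hypot(P[...,0]-.456,P[...,1]-.068)<.03)&(P[...,2]>.085)&(P[...,2]<.105)
print(m.sum(),P[m].mean(0),np.median(P[m],0))
E
```

```text
time: 4.65
tool_pos: [0.455, 0.0665, 0.1792]
eef_rot: [180.0, 0.0, 144.4]
contact_force: [0.7, -0.4, -0.6]
finger_gap: 0.999
time: 5.15
tool_pos: [0.455, 0.0665, 0.1792]
eef_rot: [-180.0, 0.0, 175.8]
contact_force: [-0.4, 0.4, 1.0]
finger_gap: 1.002
8038 ((595.0797119140625, 58.5534782409668), (203.21078491210938, 57.32688522338867), 85.80628967285156)
424 [0.4547 0.068  0.094 ] [0.4546 0.068  0.0947]
```

View pics/w1.png

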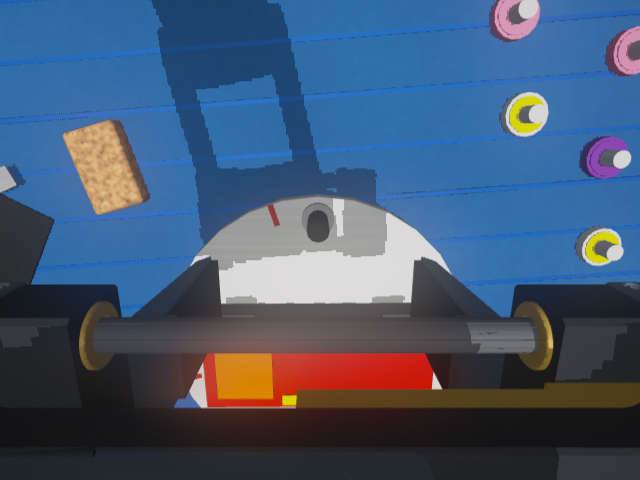

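```bash
python3 -m pendant '{"delta_pos":[[0,1.3,39],[0,0,39],[0,0,38],[0,0,0],[0,0,0],[0,0,0],[0,0,0],[0,0,0],[0,0,0],[0,0,0]],"twist":[0,0,0,0,0,0,0,0,0,0],"grip":[0,0,0,0,1,1,1,1,1,1]}' 12
python3 go.py 0.456 0.068 0.062 175.9
```

```text
time: 6.45
tool_pos: [0.4551, 0.0678, 0.0632]
eef_rot: [-180.0, 0.0, 175.9]
contact_force: [-0.0, 0.1, 0.2]
finger_gap: 0.372
pos [0.4551 0.0678 0.0632] rot [-180.      0.    175.88] t 6.45 F [-0.   0.1  0.2] gap 0.372 j [  7.  15. 114.  -0.  51. -79.]
delta now-axes [-0.9  0.3  1.2] after-twist axes [-0.9  0.3  1.2] twist -0.0
```

```bash
python3 -m pendant '{"delta_pos":[[0,0,0],[0,0,0],[0,0,0],[0,0,0]],"twist":[0,0,0,0],"grip":[1,1,1,1]}' 
python3 -m pendant '{"delta_pos":[[-1.54,19.55,0],[-1.54,19.55,0],[-1.54,19.55,0],[-1.54,19.55,0],[-1.54,19.55,0],[-1.54,19.55,0]],"twist":[9,9,9,9,9,9],"grip":[1,1,1,1,1,1]}' 
python3 go.py 0.589 0.184 0.062 85.9
```

```text
time: 6.95
tool_pos: [0.4551, 0.0678, 0.0631]
eef_rot: [-180.0, -0.0, 175.9]
contact_force: [-0.7, 0.8, 0.4]
finger_gap: 0.002
time: 7.7
tool_pos: [0.514, 0.1655, 0.063]
eef_rot: [-180.0, 0.0, 121.6]
contact_force: [0.4, 0.9, -0.3]
finger_gap: 0.006
pos [0.514  0.1655 0.063 ] rot [-179.99    0.    121.62] t 7.7 F [ 0.4  0.9 -0.3] gap 0.006 j [ 17.  21. 104.  -0.  55. -15.]
delta now-axes [-23.6  73.6   1. ] after-twist axes [23.8 73.5  1. ] twist 35.7
```

```bash
python3 - <<'E'
from geo import *
for c in ['scene','side']:
    s=snap(c,c+'1'); Q,P3=cover(s)
    print(c,cv2.minAreaRect((Q*1000).astype(np.float32)))
E
```

```text
scene ((583.6441650390625, 59.67533874511719), (206.42453002929688, 85.793212890625), 85.63777160644531)
side ((577.8903198242188, 59.441551208496094), (203.41769409179688, 81.04124450683594), 85.63352966308594)
```

View pics/scene1.png

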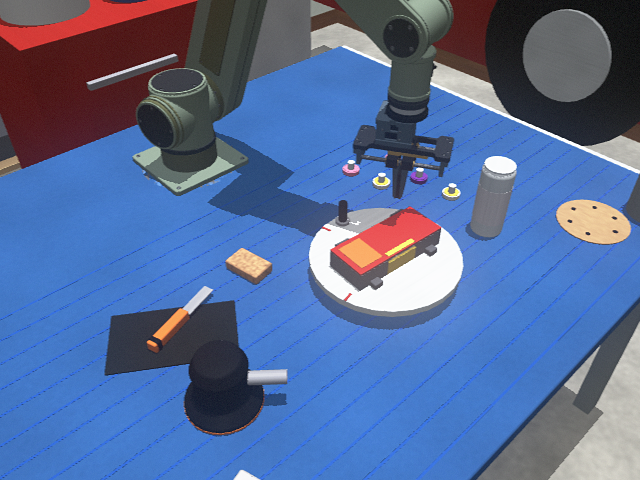

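View pics/side1.png

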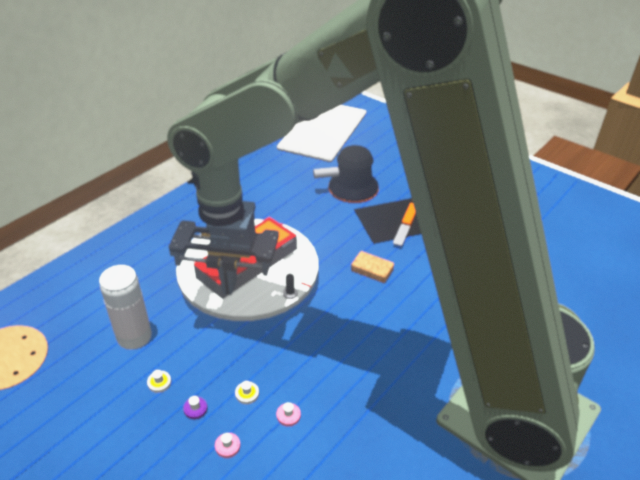

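```bash
python3 - <<'E'
from geo import *
st=r.read_state(); print(st['tool_pos'],st['eef_rot'],st['time'])
for c in ['scene','side','wrist']:
    s=snap(c,c+'2'); print(c,w2px(s,st['tool_pos']),w2px(s,[.455,.068,.095]))
E
```

```text
[0.5153 0.166  0.0631] [179.9044   0.0228 121.9513] 7.8
scene [396.3936 207.2179] [341.359  201.3226]
side [230.8078 300.0964] [289.0415 274.8374]
wrist [321.1103 267.2687] [122.7266 380.7655]
```

View pics/wrist2.png

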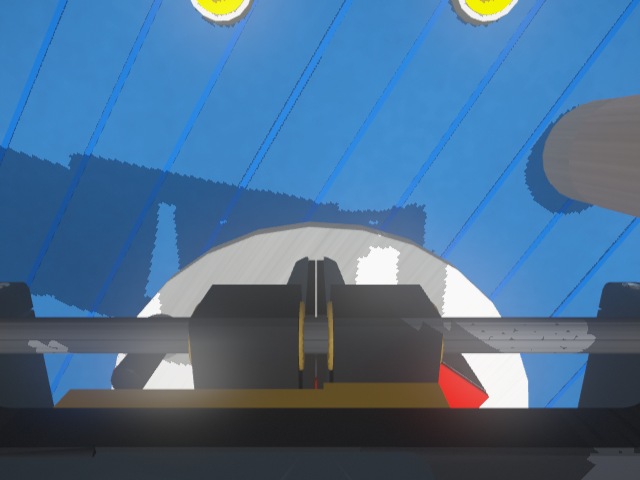

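```bash
python3 - <<'E'
from geo import *
for c in ['scene','side','wrist']:
    s=snap(c); P=cloud(s); st=r.read_state()['tool_pos']
    m=(np.hypot(P[...,0]-st[0],P[...,1]-st[1])<.07)&(P[...,2]>.055)&(P[...,2]<.12)
    hsv=cv2.cvtColor(s['pixels'],cv2.COLOR_RGB2HSV)
    m&=(hsv[...,2]<100)
    for lo in np.arange(.055,.12,.008):
        k=m&(P[...,2]>lo)&(P[...,2]<lo+.008)
        if k.sum(): print(c,round(lo,3),k.sum(),P[k].mean(0), P[k].min(0),P[k].max(0))
s=snap('scene'); a=s['pixels'][120:260,320:460,::-1]; cv2.imwrite('pics/zf.png',cv2.resize(a,(600,600),interpolation=2))
E
```

```text
scene 0.079 11 [0.5433 0.132  0.0851] [0.5423 0.1164 0.0841] [0.5451 0.1452 0.0861]
scene 0.087 3 [0.5456 0.1268 0.0884] [0.5449 0.1151 0.0881] [0.5465 0.1373 0.0886]
scene 0.095 11 [0.5233 0.1522 0.1009] [0.5181 0.1483 0.098 ] [0.5291 0.1585 0.103 ]
scene 0.103 31 [0.5231 0.1511 0.1076] [0.5156 0.1443 0.1035] [0.5304 0.1717 0.111 ]
scene 0.111 29 [0.5232 0.152  0.1148] [0.517  0.1444 0.1112] [0.531  0.1758 0.1186]
scene 0.119 5 [0.5239 0.1498 0.1197] [0.518  0.146  0.1193] [0.5299 0.1532 0.1198]
side 0.055 64 [0.5531 0.1475 0.0593] [0.5365 0.0986 0.0552] [0.5812 0.1645 0.063 ]
side 0.063 58 [0.5521 0.1406 0.0667] [0.5379 0.1001 0.0631] [0.5827 0.1644 0.0709]
side 0.071 59 [0.5533 0.146  0.0745] [0.5342 0.1002 0.071 ] [0.5814 0.1645 0.0786]
side 0.079 9 [0.5413 0.1297 0.0813] [0.5338 0.1155 0.0792] [0.5796 0.1653 0.0852]
side 0.095 12 [0.5046 0.1776 0.1005] [0.4987 0.1562 0.0973] [0.5098 0.1819 0.1028]
side 0.103 36 [0.5023 0.1746 0.1071] [0.4935 0.1512 0.1031] [0.5106 0.1843 0.1107]
side 0.111 49 [0.501  0.1735 0.1154] [0.4913 0.1444 0.111 ] [0.5101 0.1845 0.1187]
side 0.119 8 [0.5018 0.1736 0.1194] [0.4925 0.1445 0.119 ] [0.5111 0.1833 0.1199]
wrist 0.055 6 [0.5427 0.1153 0.0602] [0.5425 0.1144 0.0585] [0.543  0.1165 0.0618]
wrist 0.079 49 [0.5393 0.1209 0.0839] [0.5363 0.1144 0.0803] [0.5432 0.1259 0.0861]
wrist 0.095 56 [0.5036 0.1785 0.1014] [0.4978 0.1758 0.0993] [0.5087 0.1825 0.1029]
wrist 0.103 214 [0.5032 0.1787 0.1073] [0.4953 0.174  0.103 ] [0.5111 0.1839 0.111 ]
wrist 0.111 304 [0.5032 0.1787 0.1153] [0.4947 0.1738 0.111 ] [0.5114 0.1843 0.119 ]
wrist 0.119 34 [0.5036 0.1791 0.1195] [0.4955 0.1744 0.119 ] [0.5112 0.1843 0.12  ]
```

View pics/zf.png

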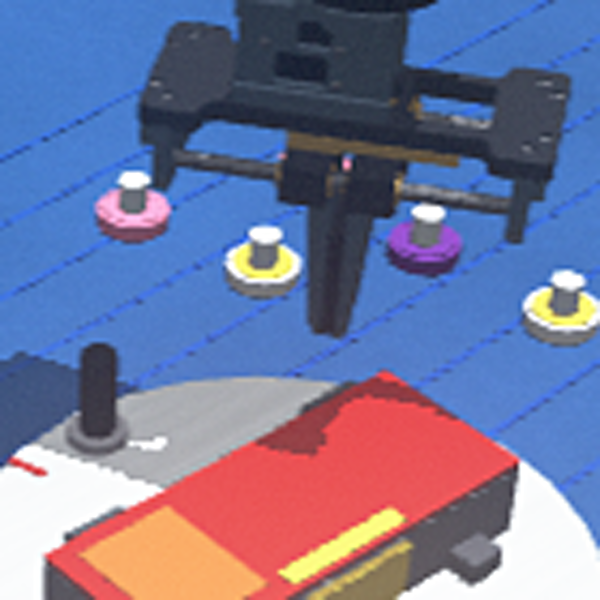

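```bash
cat > tip.py <<'E'
from geo import *
for c in ['scene','side','wrist']:
    s=snap(c); P=cloud(s); S=r.read_state(); st=S['tool_pos']; Rm=Ro.from_euler('xyz',S['eef_rot'],degrees=True).as_matrix()
    L=(P-st)@Rm  # tool coords
    hsv=cv2.cvtColor(s['pixels'],cv2.COLOR_RGB2HSV)
    m=(abs(L[...,0])<.022)&(abs(L[...,1])<.07)&(L[...,2]>-.07)&(L[...,2]<.02)&(s['range_z']>0)&(hsv[...,2]<110)&(P[...,2]>.01)
    q=L[m]; print(c,len(q),'zmax pct',np.percentile(q[:,2],[50,90,98,100])*1000 if len(q) else 0)
    for lo in range(-60,15,10):
        k=q[(q[:,2]*1000>=lo)&(q[:,2]*1000<lo+10)]*1000
        if len(k)>3: print('  z',lo,len(k),'x',k[:,0].min().round(),k[:,0].max().round(),'y',np.percentile(k[:,1],[0,25,50,75,100]).round())
print(S['tool_pos'],S['finger_gap'])
E
python3 -m pendant '{"delta_pos":[[0,0,-60],[0,0,-57],[0,0,0],[0,0,0],[0,0,0],[0,0,0],[0,0,0],[0,0,0],[0,0,0],[0,0,0]],"twist":[0,0,0,0,0,0,0,0,0,0],"grip":[0,0,0,0,0,0,0,0,0,0]}'; python3 tip.py
```

```text
time: 9.4
tool_pos: [0.5137, 0.1649, 0.1801]
eef_rot: [180.0, 0.0, 121.9]
contact_force: [1.0, 0.2, -0.2]
finger_gap: 1.0
scene 198 zmax pct [-54.6861 -40.5672 -36.751  -35.4824]
  z -60 57 x -22.0 11.0 y [-53. -48. -45.  50.  57.]
  z -50 56 x -21.0 16.0 y [-52. -47. -45.  51.  56.]
  z -40 15 x -19.0 17.0 y [-50. -46. -45.   2.  52.]
side 218 zmax pct [-56.9747 -43.404  -39.9619 -38.2023]
  z -60 75 x -10.0 21.0 y [-59. -53.  43.  45.  51.]
  z -50 53 x -12.0 21.0 y [-57.  42.  43.  44.  50.]
  z -40 5 x 4.0 18.0 y [-53. -52.  44.  44.  46.]
wrist 3481 zmax pct [-54.1061 -39.2721 -35.859  -33.5023]
  z -60 1020 x -5.0 19.0 y [-56. -46. -46.  45.  55.]
  z -50 924 x -10.0 18.0 y [-54. -46.  45.  45.  54.]
  z -40 409 x -12.0 18.0 y [-53. -46. -46.  45.  52.]
[0.5137 0.1649 0.1801] 0.9993196075397478
```

```bash
python3 -m pendant '{"delta_pos":[[0,0,0],[0,0,0],[0,0,0],[0,0,0],[0,0,0],[0,0,0]],"twist":[-9,-9,-9,-9,-9,-9],"grip":[0,0,0,0,0,0]}'; python3 go.py .4555 .068 .180 175.9
```

```text
time: 10.3
tool_pos: [0.5137, 0.1649, 0.1801]
eef_rot: [-180.0, 0.0, 176.2]
contact_force: [-0.1, 0.4, 0.2]
finger_gap: 1.005
pos [0.5137 0.1649 0.1801] rot [-179.99    0.    176.19] t 10.3 F [-0.1  0.4  0.2] gap 1.005 j [ 17.  15.  94.  -0.  71. -70.]
delta now-axes [ 5.160e+01 -1.006e+02  1.000e-01] after-twist axes [ 5.110e+01 -1.008e+02  1.000e-01] twist 0.3
```

```bash
python3 -m pendant '{"delta_pos":[[26,-50.4,0],[25.2,-50.4,0],[0,0,50],[0,0,50],[0,0,50],[0,0,0],[0,0,0],[0,0,0],[0,0,0],[0,0,0],[0,0,0],[0,0,0]],"twist":[0,0.3,0,0,0,0,0,0,0,0,0,0],"grip":[0,0,0,0,0,1,1,1,1,1,1,1]}' 12;python3 -m pendant '{"delta_pos":[[0,0,0],[0,0,0],[0,0,0]],"twist":[0,0,0],"grip":[1,1,1]}'; python3 go.py .4555 .068 .030 175.9
```

```text
time: 11.8
tool_pos: [0.4554, 0.068, 0.0302]
eef_rot: [-180.0, 0.0, 175.6]
contact_force: [0.2, 0.3, 0.2]
finger_gap: 0.264
time: 12.18
tool_pos: [0.4554, 0.0681, 0.0301]
eef_rot: [180.0, -0.0, 175.6]
contact_force: [-0.1, 2.1, -0.3]
finger_gap: 0.193
pos [0.4554 0.0681 0.0301] rot [ 1.8000e+02 -1.0000e-02  1.7559e+02] t 12.18 F [-0.1  2.1 -0.3] gap 0.193 j [  7.  17. 116.   0.  47. -79.]
delta now-axes [-0.1 -0.1  0.1] after-twist axes [-0.1 -0.1  0.1] twist -0.3
```

```bash
python3 -m pendant '{"delta_pos":[[-1.54,19.55,0],[-1.54,19.55,0],[-1.54,19.55,0],[-1.54,19.55,0],[-1.54,19.55,0],[-1.54,19.55,0],[-1.54,19.55,0],[-1.54,19.55,0]],"twist":[9,9,9,9,9,9,9,9],"grip":[1,1,1,1,1,1,1,1]}' 
python3 go.py 0.589 0.184 0.030 85.9
```

```text
time: 13.18
tool_pos: [0.5508, 0.1823, 0.0301]
eef_rot: [180.0, -0.2, 103.3]
contact_force: [0.1, 3.6, 0.4]
finger_gap: 0.198
pos [0.5508 0.1823 0.0301] rot [179.98  -0.18 103.26] t 13.18 F [0.1 3.6 0.4] gap 0.198 j [ 17.  26. 101.   0.  53.   4.]
delta now-axes [-7.1 37.6  0.1] after-twist axes [ 4.5 38.   0.1] twist 17.4
```

```bash
python3 -m pendant '{"delta_pos":[[-1.54,19.55,0],[-1.54,19.3,0],[0,0,0],[0,0,0]],"twist":[9,8.4,0,0],"grip":[1,1,1,1]}' 
python3 go.py 0.589 0.184 0.030 85.9
python3 -m pendant '{"delta_pos":[[0,0,0],[0,0,0],[0,0,0],[0,0,0],[0,0,0],[0,0,0],[0,0,-50],[0,0,-50],[0,0,-50]],"twist":[0,0,0,0,0,0,0,0,0],"grip":[0,0,0,0,0,0,0,0,0]}' 
python3 - <<'E'
from geo import *
for c in ['scene','side','wrist']:
    s=snap(c,c+'3'); Q,P3=cover(s)
    print(c,cv2.minAreaRect((Q*1000).astype(np.float32)))
E
```

```text
time: 13.68
tool_pos: [0.5905, 0.1855, 0.03]
eef_rot: [179.9, -0.2, 86.1]
contact_force: [2.0, 6.9, -2.1]
finger_gap: 0.194
pos [0.5905 0.1855 0.03  ] rot [179.9   -0.24  86.12] t 13.68 F [ 2.   6.9 -2.1] gap 0.194 j [16. 29. 95.  0. 55. 20.]
delta now-axes [-1.6 -1.4  0. ] after-twist axes [-1.6 -1.3  0. ] twist 0.2
time: 14.8
tool_pos: [0.5892, 0.1829, 0.1817]
eef_rot: [180.0, 0.0, 86.2]
contact_force: [0.5, -0.9, -0.8]
finger_gap: 1.002
scene ((583.8004760742188, 59.99750518798828), (88.39803314208984, 204.51791381835938), 86.22795104980469)
side ((579.1661376953125, 60.70220947265625), (81.91770935058594, 206.59971618652344), 85.1468734741211)
wrist ((580.0361328125, 42.873538970947266), (51.00117492675781, 203.0002899169922), 86.20849609375)
```

View pics/scene3.png

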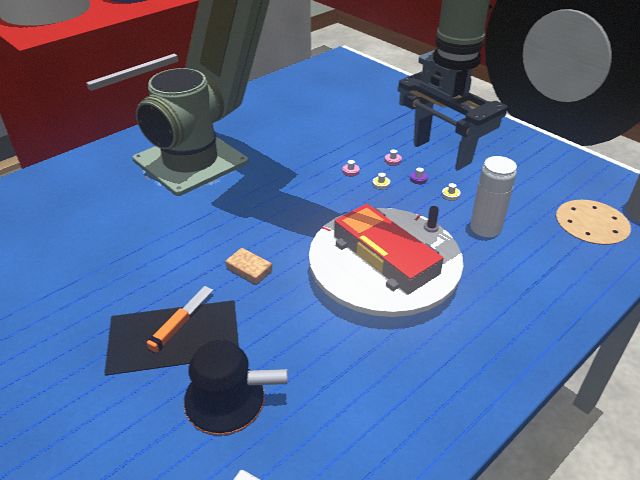

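```bash
python3 go.py .4365 -.331 .150 108.5
```

```text
pos [0.5912 0.1835 0.1835] rot [ 1.7962e+02 -1.3000e-01  8.6190e+01] t 14.95 F [ 1.1  0.8 -0.7] gap 1.001 j [16. 22. 84. -0. 74. 20.]
delta now-axes [-523.7 -120.2   33.5] after-twist axes [-438.9 -309.9   33.5] twist -22.3
```

```bash
python3 -m pendant '{"delta_pos":[[-52,-12,0],[-52,-12,0],[-52,-12,0],[-52,-12,0],[-52,-12,0],[-52,-12,0],[-52,-12,0],[-52,-12,0],[-52,-12,0],[-52,-12,0],[0,0,15],[0,0,15]],"twist":[0,0,0,0,0,0,0,0,0,0,-10,-10],"grip":[0,0,0,0,0,0,0,0,0,0,0,0]}'
python3 -m pendant '{"delta_pos":[[0,0,0],[0,0,0]],"twist":[-2.3,0],"grip":[0,0]}'
python3 go.py .4365 -.331 .150 108.5
cat > bl.py <<'E'
from geo import *
import sys
s=snap('wrist',sys.argv[1]); P=cloud(s); hsv=cv2.cvtColor(s['pixels'],cv2.COLOR_RGB2HSV)
m=(np.hypot(P[...,0]-.43,P[...,1]+.31)<.12)&(P[...,2]>.015)&(P[...,2]<.035)&(hsv[...,1]>150)&(hsv[...,0]<22)
q=(P[m][:,:2]*1000).astype(np.float32); print(' handle',len(q),cv2.minAreaRect(q),np.median(P[m],0))
m=(np.hypot(P[...,0]-.43,P[...,1]+.31)<.15)&(P[...,2]>.008)&(P[...,2]<.022)&(hsv[...,1]<70)&(hsv[...,2]>100)
q=(P[m][:,:2]*1000).astype(np.float32); print(' steel',len(q),cv2.minAreaRect(q) if len(q) else 0,P[m].mean(0))
E
python3 bl.py w4
```

```text
time: 16.45
tool_pos: [0.4337, -0.328, 0.1479]
eef_rot: [-179.9, -0.2, 106.4]
contact_force: [1.1, 0.2, 0.5]
finger_gap: 1.003
time: 16.7
tool_pos: [0.4342, -0.3272, 0.1485]
eef_rot: [-179.9, -0.2, 108.4]
contact_force: [-0.3, -0.8, -0.7]
finger_gap: 0.999
pos [ 0.4342 -0.3272  0.1485] rot [-1.7990e+02 -1.5000e-01  1.0845e+02] t 16.7 F [-0.3 -0.8 -0.7] gap 0.999 j [-38.  17.  96.  -0.  67. -57.]
delta now-axes [-4.3  1.  -1.5] after-twist axes [-4.3  1.  -1.5] twist -0.1
 handle 1797 ((436.41656494140625, -330.0802917480469), (19.275510787963867, 88.13558197021484), 18.290746688842773) [ 0.4351 -0.3269  0.0229]
 steel 2050 ((411.5135803222656, -256.8269348144531), (20.01565933227539, 74.349365234375), 18.715932846069336) [ 0.4106 -0.254   0.0141]
```

View pics/w4.png

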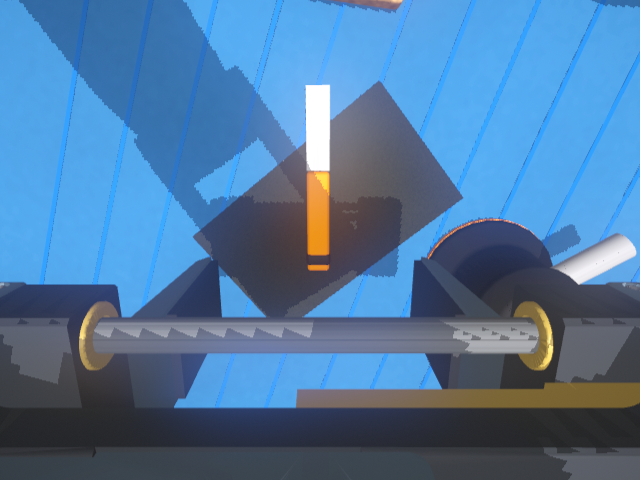

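```bash
python3 -m pendant '{"delta_pos":[[-3.5,0,50],[0,0,50],[0,0,45],[0,0,15],[0,0,8],[0,0,5],[0,0,0]],"twist":[0,0,0,0,0,0,0],"grip":[0,0,0,0.3,0.4,0.4,0.4]}' 50
python3 tip.py
```

```text
time: 17.62
tool_pos: [0.4368, -0.3317, -0.022]
eef_rot: [179.9, 0.1, 108.5]
contact_force: [-0.4, -0.1, -0.6]
finger_gap: 0.609
scene 412 zmax pct [-50.1366 -38.3099 -34.8833 -31.9559]
  z -60 111 x -19.0 13.0 y [-37. -28. -26.  38.  40.]
  z -50 138 x -20.0 16.0 y [-36. -28.   2.  37.  40.]
  z -40 67 x -22.0 12.0 y [-36. -28.  10.  12.  37.]
side 157 zmax pct [-52.6933 -35.6405 -33.2672 -32.4947]
  z -60 47 x -13.0 21.0 y [-41. -35.  25.  28.  36.]
  z -50 42 x -11.0 21.0 y [-41. -37.  24.  28.  34.]
  z -40 27 x -20.0 20.0 y [-40. -32.  24.  25.  30.]
wrist 2662 zmax pct [-54.6611 -39.6328 -36.1808 -34.4264]
  z -60 777 x -5.0 18.0 y [-38. -29.  27.  28.  36.]
  z -50 690 x -10.0 18.0 y [-37. -28. -28.  27.  36.]
  z -40 296 x -12.0 18.0 y [-35. -28.  27.  27.  34.]
[ 0.4367 -0.3316 -0.0219] 0.6015596481536178
```

```bash
python3 -m pendant '{"delta_pos":[[0,0,5],[0,0,0],[0,0,0],[0,0,0],[0,0,0],[0,0,0],[0,0,0],[0,0,0]],"twist":[0,0,0,0,0,0,0,0],"grip":[0.4,0.6,1,1,1,1,1,1]}' 55
python3 -m pendant '{"delta_pos":[[0,0,-20],[0,0,-30],[0,0,-40],[0,0,-40],[0,0,0]],"twist":[0,0,0,0,0],"grip":[1,1,1,1,1]}' 
python3 go.py .57 -.14 .11 86
python3 - <<'E'
from geo import *
snap('wrist','w5');snap('scene','s5')
E
```

```text
time: 18.77
tool_pos: [0.4363, -0.3313, -0.0278]
eef_rot: [180.0, 0.0, 108.5]
contact_force: [0.6, 0.5, 0.3]
finger_gap: 0.218
time: 19.4
tool_pos: [0.438, -0.3326, 0.1053]
eef_rot: [179.8, 0.3, 108.5]
contact_force: [0.2, 0.0, -1.3]
finger_gap: 0.213
pos [ 0.438  -0.3326  0.1053] rot [179.79   0.34 108.49] t 19.4 F [ 0.2  0.  -1.3] gap 0.213 j [-38.  19. 100.  -0.  61. -57.]
delta now-axes [140.8 186.3  -4.7] after-twist axes [201.3 118.3  -4.7] twist 22.5
```

View pics/w5.png

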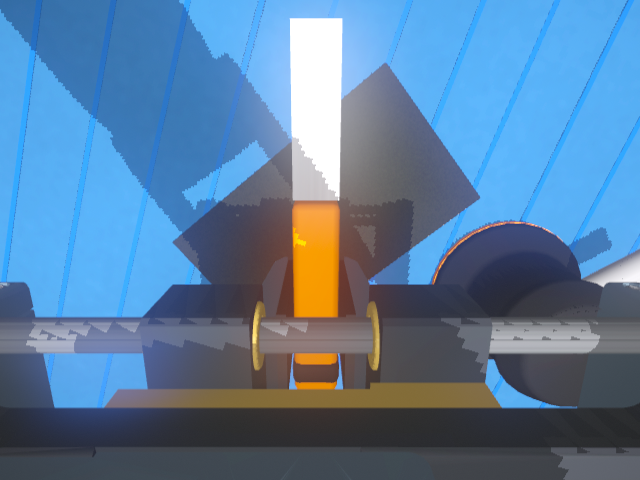

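View pics/s5.png

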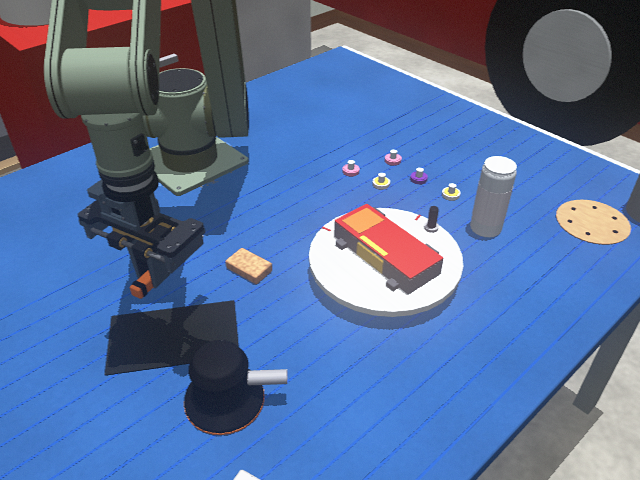

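```bash
python3 -m pendant '{"delta_pos":[[0,0,0],[0,0,0],[46,28,0],[46,28,0],[46,29,0],[46,29,0],[16,0,0],[0,0,0]],"twist":[10.5,10.5,1.5,0,0,0,0,0],"grip":[1,1,1,1,1,1,1,1]}'
python3 go.py .568 -.1267 .0365 86
cat > nt.py <<'E'
from geo import *
import sys
s=snap('wrist',sys.argv[1]); P=cloud(s); hsv=cv2.cvtColor(s['pixels'],cv2.COLOR_RGB2HSV)
S=r.read_state(); st=S['tool_pos']; Rm=Ro.from_euler('xyz',S['eef_rot'],degrees=True).as_matrix()
L=(P-st)@Rm*1000
m=(abs(L[...,1])<16)&(L[...,0]>30)&(L[...,0]<125)&(L[...,2]<-25)&(L[...,2]>-65)
q=L[m]; k=q[q[:,0]>60]
print('blade tool coords',len(k),'xmax',np.percentile(k[:,0],[98,99.5]),'y',np.percentile(k[k[:,0]>80][:,1],[1,50,99]),'z',np.median(k[:,2]), 'near/far z',np.median(k[k[:,0]<80][:,2]),np.median(k[k[:,0]>100][:,2]))
Q,P3=cover(s); rc=cv2.minAreaRect((Q*1000).astype(np.float32)); print('cover',rc,np.median(P3[:,2]))
y=(hsv[...,0]>20)&(hsv[...,0]<34)&(hsv[...,1]>150)&(np.hypot(P[...,0]-.58,P[...,1]-.02)<.06)&(P[...,2]>.06)
if y.sum(): print('yellow',y.sum(),np.median(P[y],0),P[y].min(0),P[y].max(0))
E
python3 nt.py w6
```

```text
time: 20.5
tool_pos: [0.5613, -0.1379, 0.1005]
eef_rot: [-179.8, -0.0, 86.1]
contact_force: [-0.4, -0.8, -0.2]
finger_gap: 0.215
pos [ 0.5613 -0.1379  0.1005] rot [-1.7977e+02 -1.0000e-02  8.6100e+01] t 20.5 F [-0.4 -0.8 -0.2] gap 0.215 j [-15.  22.  96.  -0.  62. -11.]
delta now-axes [11.7  5.9 64. ] after-twist axes [11.7  5.9 64. ] twist 0.1Traceback (most recent call last):
  File "nt.py", line 1, in <module>
    from geo import *
  File "geo.py", line 1, in <module>
    from h import *
  File "h.py", line 2, in <module>
    from bench import r, eyes, finder
  File "<controller>", line 1, in <module>
  File "<controller>", line 16, in <module>
    from ._kdtree import *
    from ._ckdtree import cKDTree, cKDTreeNode  # type: ignore[import-not-found]
    ^^^^^^^^^^^^^^^^^^^^^^^^^^^^^^^^^^^^^^^^^^
  File "scipy/spatial/_ckdtree.pyx", line 11, in init scipy.spatial._ckdtree
    from ._base import *
    from ._sputils import (asmatrix, check_reshape_kwargs, check_shape,
                           get_sum_dtype, isdense, isscalarlike, _todata,
                           matrix, valida
[... 578 characters left out ...]
ozen importlib._bootstrap>", line 1420, in _handle_fromlist
    import numpy.testing as testing
    from ._private import extbuild
    import pathlib
    from ._local import *
    import ntpath
  File "<frozen importlib._bootstrap>", line 1360, in _find_and_load
  File "<frozen importlib._bootstrap>", line 1331, in _find_and_load_unlocked
  File "<frozen importlib._bootstrap>", line 935, in _load_unlocked
  File "<frozen importlib._bootstrap>", line 1176, in exec_module
  File "<frozen ntpath>", line 172, in <module>
  File "nt.py", line 3, in <module>
    s=snap('wrist',sys.argv[1]); P=cloud(s); hsv=cv2.cvtColor(s['pixels'],cv2.COLOR_RGB2HSV)
      ^^^^
NameError: name 'snap' is not defined
```

Name clash with a stdlib module (`nt`); rename.

```bash
mv nt.py notchk.py; rm -rf __pycache__/nt.*; python3 notchk.py w6; python3 go.py .568 -.1267 .0365 86
```

```text
blade tool coords 7484 xmax [115.5176 116.2447] y [-10.6426  -0.6932   8.9888] z -41.5956933631315 near/far z -41.584692457920184 -41.591397736887664
cover ((0.0, 0.0), (0.0, 0.0), 0.0) nan
pos [ 0.5613 -0.139   0.1009] rot [-1.7982e+02  1.0000e-02  8.6020e+01] t 20.55 F [-0.9 -0.3  0.1] gap 0.215 j [-15.  22.  96.  -0.  62. -11.]
delta now-axes [12.7  5.8 64.4] after-twist axes [12.7  5.8 64.4] twist 0.0
  return _methods._mean(a, axis=axis, dtype=dtype,
  ret = ret.dtype.type(ret / rcount)
```

View pics/w6.png

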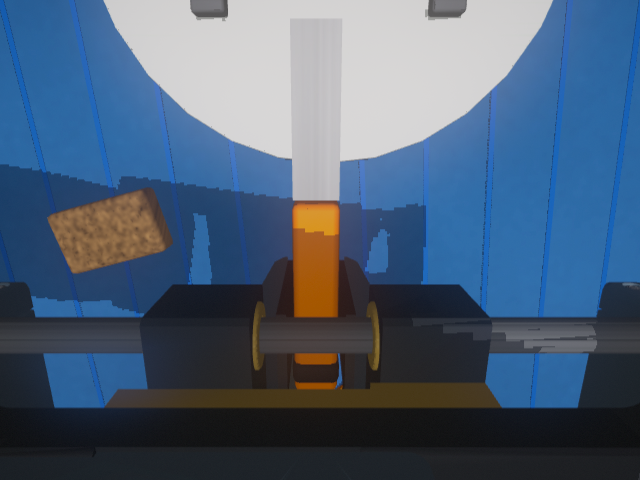

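```bash
python3 -m pendant '{"delta_pos":[[0,5.8,32],[0,0,32],[0,0,0],[0,0,0]],"twist":[0,0,0,0],"grip":[1,1,1,1]}'
python3 go.py .568 -.1267 .0365 86
python3 - <<'E'
from geo import *
S=r.read_state(); st=S['tool_pos']; Rm=Ro.from_euler('xyz',S['eef_rot'],degrees=True).as_matrix()
tip=st+Rm@np.array([.1155,-.0007,-.0406]); print('tip',tip)
for c in ['scene','side']:
    s=snap(c,c+'7'); print(c,w2px(s,tip),w2px(s,[.578,.018,.077]))
    P=cloud(s)
    hsv=cv2.cvtColor(s['pixels'],cv2.COLOR_RGB2HSV)
    y=(hsv[...,0]>18)&(hsv[...,0]<34)&(hsv[...,1]>120)&(np.hypot(P[...,0]-.58,P[...,1]-.02)<.06)&(P[...,2]<.085)&(P[...,2]>.045)
    print('yellow',y.sum(),P[y].mean(0),P[y].min(0),P[y].max(0)) if y.sum() else 0
    if c=='scene':
        cv2.imwrite('pics/z7.png',cv2.resize(s['pixels'][190:330,260:440,::-1],(770,600),interpolation=2))
E
```

```text
time: 21.05
tool_pos: [0.5688, -0.1405, 0.0391]
eef_rot: [179.9, 0.0, 85.9]
contact_force: [1.4, 0.5, -0.7]
finger_gap: 0.217
pos [ 0.5688 -0.1405  0.0391] rot [1.7993e+02 3.0000e-02 8.5910e+01] t 21.05 F [ 1.4  0.5 -0.7] gap 0.217 j [-15.  26.  99.  -0.  54. -11.]
delta now-axes [13.7 -1.8  2.6] after-twist axes [13.7 -1.7  2.6] twist -0.1
tip [ 0.5763 -0.0252  0.0796]
scene [351.2919 259.7465] [368.6418 250.355 ]
yellow 52 [0.5791 0.0197 0.0741] [0.547  0.0159 0.071 ] [0.6123 0.0312 0.085 ]
side [275.4866 230.1064] [260.6485 241.0401]
yellow 70 [0.5773 0.0237 0.0832] [0.5453 0.0169 0.0803] [0.612  0.0307 0.085 ]
```

View pics/z7.png

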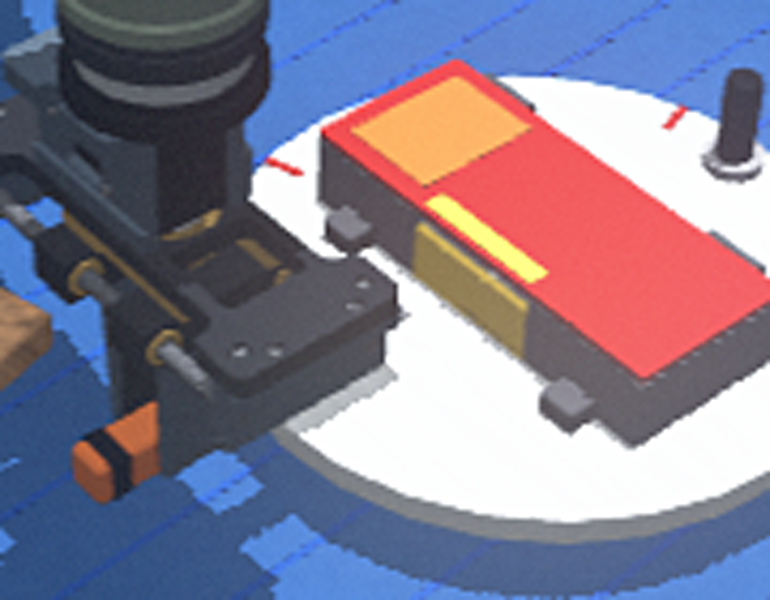

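```bash
python3 -m pendant '{"delta_pos":[[18,0,2],[16,0,0],[0,0,0],[0,0,0]],"twist":[0,0,0,0],"grip":[1,1,1,1]}'
cat > tipw.py <<'E'
from geo import *
S=r.read_state(); st=S['tool_pos']; Rm=Ro.from_euler('xyz',S['eef_rot'],degrees=True).as_matrix()
print('tip',st+Rm@np.array([.1155,-.0007,-.0406]),'tcp',st,S['eef_rot'],'F',S['contact_force'],'M',S['wrist_torque'],S['time'])
E
python3 tipw.py; python3 notchk.py w8
```

```text
time: 21.65
tool_pos: [0.571, -0.105, 0.0362]
eef_rot: [180.0, 0.0, 86.1]
contact_force: [0.3, 0.7, -1.7]
finger_gap: 0.219
tip [0.5783 0.0103 0.0768] tcp [ 0.571  -0.105   0.0362] [179.9875   0.0226  86.0513] F [ 0.2591  0.7451 -1.746 ] M [-0.0952 -0.07    0.0287] 21.65
blade tool coords 8203 xmax [123.1173 123.2829] y [-13.8157  -0.4898  13.7333] z -41.91915210350875 near/far z -42.00437911430559 -41.70460369493666
cover ((571.8873901367188, -85.71690368652344), (51.452880859375, 19.980470657348633), 85.7398910522461) 0.08698185970796127
yellow 604 [0.5755 0.0176 0.0723] [ 0.5435 -0.0313  0.0675] [0.6128 0.0202 0.242 ]
```

View pics/w8.png

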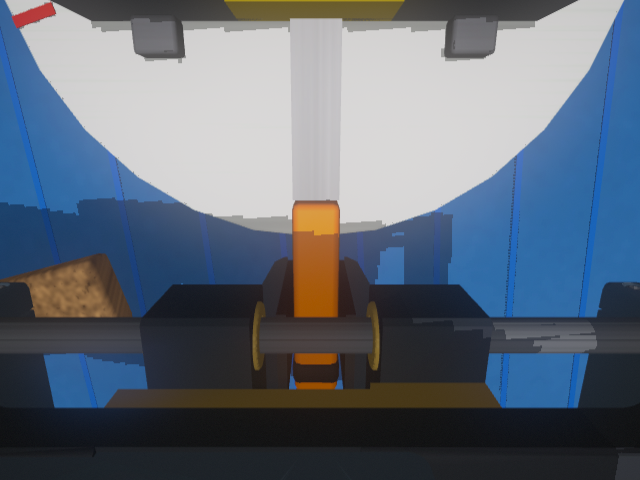

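```bash
python3 -m pendant '{"delta_pos":[[7,0,0],[7,0,0],[6,0,0],[0,0,0]],"twist":[0,0,0,0],"grip":[1,1,1,1]}'
python3 tipw.py
```

```text
time: 22.2
tool_pos: [0.5723, -0.0849, 0.0361]
eef_rot: [-180.0, 0.0, 86.0]
contact_force: [0.2, 0.4, -0.5]
finger_gap: 0.22
tip [0.5796 0.0304 0.0767] tcp [ 0.5723 -0.0849  0.0361] [-179.9995    0.0041   86.029 ] F [ 0.2156  0.4484 -0.5021] M [-0.0508 -0.1113  0.0111] 22.2
```

```bash
python3 -m pendant '{"delta_pos":[[0,0,-5],[1,0,-5],[1.5,0,-6],[2,0,-6],[3.5,0,-8.5],[3.5,0,-8.5],[5.5,0,-7.2],[5.5,0,-7.2],[0,0,0]],"twist":[0,0,0,0,0,0,0,0,0],"grip":[1,1,1,1,1,1,1,1,1]}'
python3 tipw.py
python3 - <<'E'
from geo import *
snap('scene','s9');snap('side','sd9')
E
```

```text
time: 23.32
tool_pos: [0.5745, -0.062, 0.0904]
eef_rot: [179.9, -0.1, 86.0]
contact_force: [0.1, 0.4, -0.7]
finger_gap: 0.219
tip [0.5818 0.0533 0.1311] tcp [ 0.5745 -0.062   0.0904] [179.9041  -0.0504  86.0079] F [ 0.1432  0.3935 -0.6849] M [-0.0029 -0.0689 -0.0368] 23.325
```

View pics/s9.png

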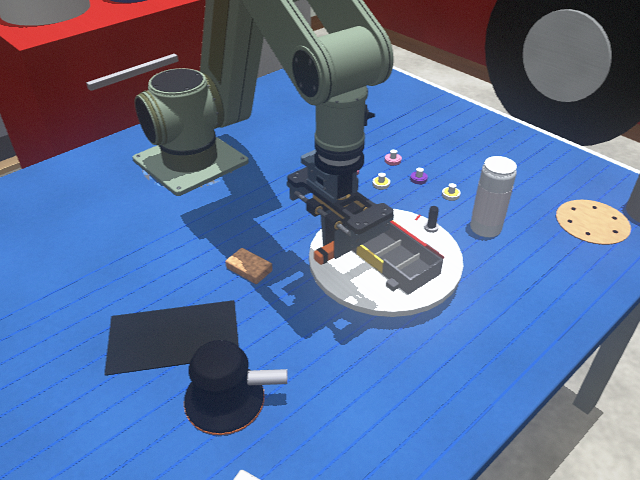

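View pics/sd9.png

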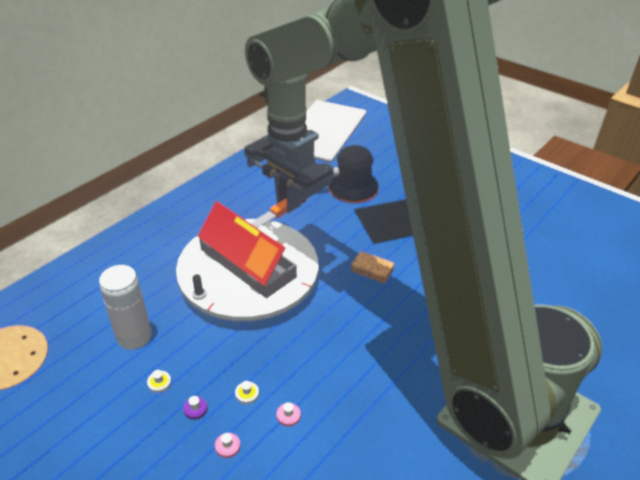

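```bash
python3 -m pendant '{"delta_pos":[[7.2,0,-5.5],[7.2,0,-5.5],[8.5,0,-3.5],[8.5,0,-3.5],[9,0,-1.2],[9,0,-1.2],[9,0,1.2],[9,0,1.2],[6,0,2],[6,0,2],[0,0,0]],"twist":[0,0,0,0,0,0,0,0,0,0,0],"grip":[1,1,1,1,1,1,1,1,1,1,1]}'
python3 tipw.py
python3 - <<'E'
from geo import *
snap('scene','s10');snap('side','sd10')
E
```

```text
time: 24.8
tool_pos: [0.5795, 0.017, 0.1033]
eef_rot: [-180.0, -0.0, 86.0]
contact_force: [-0.7, 0.4, -0.7]
finger_gap: 0.212
tip [0.5869 0.1323 0.144 ] tcp [0.5795 0.017  0.1033] [-179.9929   -0.0442   85.9951] F [-0.7274  0.4234 -0.7207] M [-0.0437 -0.0497  0.0642] 24.8
```

View pics/sd10.png

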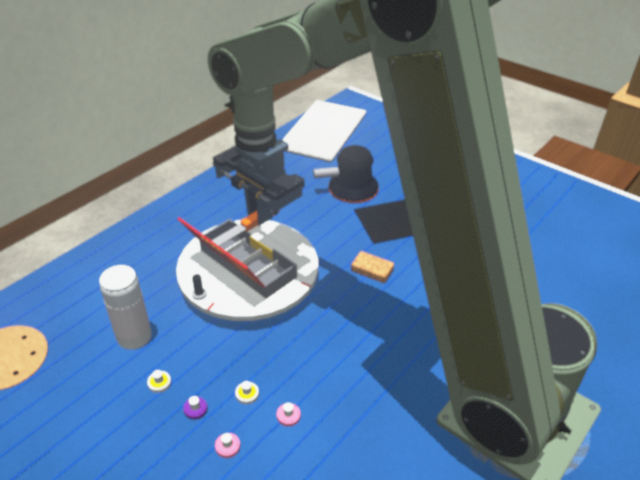

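```bash
python3 -m pendant '{"delta_pos":[[-40,0,0],[-50,0,0],[-50,0,0],[-20,0,0],[0,0,0],[0,0,0],[0,0,0]],"twist":[0,0,0,0,-10.5,-10.5,-1.5],"grip":[1,1,1,1,1,1,1]}'
python3 go.py .4375 -.3313 .1 108.5
```

```text
time: 25.78
tool_pos: [0.5684, -0.1428, 0.1036]
eef_rot: [180.0, -0.0, 108.4]
contact_force: [0.3, 0.4, -0.5]
finger_gap: 0.212
pos [ 0.5684 -0.1428  0.1036] rot [ 1.7998e+02 -3.0000e-02  1.0845e+02] t 25.77 F [ 0.3  0.4 -0.5] gap 0.212 j [-15.  23.  95.   0.  63. -34.]
delta now-axes [-137.4 -183.8    3.6] after-twist axes [-137.3 -183.9    3.6] twist -0.1
```

```bash
python3 -m pendant '{"delta_pos":[[-34.3,-46,0],[-34.3,-46,0],[-34.3,-46,0],[-34.3,-46,0],[0,0,45],[0,0,45],[0,0,25],[0,0,11],[0,0,4],[0,0,0]],"twist":[0,0,0,0,0,0,0,0,0,0],"grip":[1,1,1,1,1,1,1,1,1,1]}'
python3 go.py .4375 -.3313 -.027 108.5
```

```text
time: 27.02
tool_pos: [0.438, -0.3322, -0.0257]
eef_rot: [179.9, 0.1, 108.5]
contact_force: [0.1, -0.2, -0.6]
finger_gap: 0.214
pos [ 0.438  -0.3322 -0.0257] rot [1.7995e+02 8.0000e-02 1.0847e+02] t 27.02 F [ 0.1 -0.2 -0.6] gap 0.214 j [-38.  28. 108.  -0.  44. -57.]
delta now-axes [ 1.  -0.2  1.3] after-twist axes [ 1.  -0.2  1.3] twist -0.0
```

```bash
python3 -m pendant '{"delta_pos":[[0,0,1.2],[0,0,0],[0,0,0],[0,0,0],[0,0,0],[0,0,0],[0,0,-40],[0,0,-60],[0,0,-60],[0,0,0]],"twist":[0,0,0,0,0,0,0,0,0,0],"grip":[1,1,0.5,0.5,0.5,0.5,0.5,0.5,0.2,0]}'
python3 go.py .38 .265 .15 100
python3 bl.py w11
python3 - <<'E'
from geo import *
S={c:snap(c,c+'11') for c in ['scene','side']}
for c,s in S.items():
    for f in finder.recognise(c,'lamp0')[:6]:
        u,v=f['centre'][0]*640,f['centre'][1]*480
        print(c,round(f['confidence'],2),int(u),int(v),px2w(s,u,v),s['pixels'][int(v)+4,int(u)-4])
E
```

```text
time: 28.28
tool_pos: [0.4401, -0.3341, 0.1377]
eef_rot: [179.6, 0.6, 108.5]
contact_force: [-0.7, -0.7, -0.1]
finger_gap: 0.688
pos [ 0.4401 -0.3341  0.1377] rot [179.64   0.56 108.49] t 28.27 F [-0.7 -0.7 -0.1] gap 0.688 j [-38.  18.  97.  -0.  65. -57.]
delta now-axes [587.2 132.9 -12.3] after-twist axes [600.4  44.8 -12.3] twist 8.5
 handle 1944 ((436.7462463378906, -331.5411071777344), (19.703048706054688, 88.43016815185547), 18.892841339111328) [ 0.4358 -0.3279  0.0229]
 steel 2212 ((463.3092956542969, -284.9408264160156), (60.21266174316406, 184.31178283691406), 60.38933563232422) [ 0.4111 -0.2547  0.0142]
scene 0.77 391 155 [0.3355 0.3556 0.0184] [246 168 215]
scene 0.73 418 176 [0.4329 0.3421 0.0148] [ 73  53 100]
scene 0.53 371 178 [0.3531 0.2696 0.0014] [ 75 121 206]
scene 0.52 453 194 [0.5311 0.3447 0.0125] [122 121 128]
scene 0.46 350 171 [0.3081 0.2425 0.0109] [ 85  71 112]
side 0.95 245 392 [0.3742 0.273  0.015 ] [240 238  74]
side 0.87 194 407 [0.4162 0.3521 0.0176] [151  74 198]
side 0.69 228 447 [0.3231 0.3637 0.0103] [240 163 205]
side 0.67 158 381 [0.5083 0.356  0.0127] [241 239  48]
side 0.56 285 415 [0.2925 0.2607 0.0109] [240 162 205]
side 0.15 247 269 [0.4794 0.1489 0.1521] [90 79 77]
```

View pics/scene11.png

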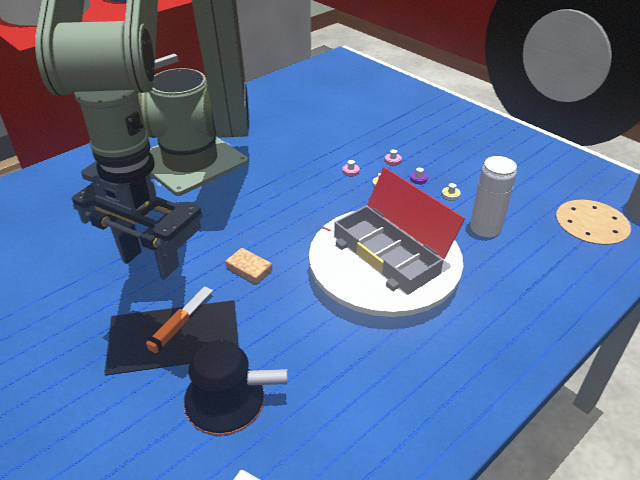

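```bash
python3 -m pendant '{"delta_pos":[[0,0,-12],[0,0,0],[50,3.8,0],[50,3.8,0],[50,3.8,0],[50,3.8,0],[50,3.8,0],[50,3.8,0],[50,3.8,0],[50,3.8,0],[50,3.8,0],[50,3.8,0]],"twist":[10.5,-2,0,0,0,0,0,0,0,0,0,0],"grip":[0.4,0.4,0.4,0.4,0.4,0.4,0.4,0.4,0.4,0.4,0.4,0.4]}' 25
python3 go.py .381 .267 .15 86
```

```text
time: 30.02
tool_pos: [0.387, 0.1686, 0.1433]
eef_rot: [-179.9, 0.0, 100.3]
contact_force: [0.8, -0.7, -0.5]
finger_gap: 0.597
pos [0.387  0.1686 0.1433] rot [-1.7991e+02  4.0000e-02  1.0027e+02] t 30.02 F [ 0.8 -0.7 -0.5] gap 0.597 j [ 22.   6. 111.  -0.  63.  12.]
delta now-axes [97.9 11.6 -6.7] after-twist axes [ 97.8 -12.9  -6.7] twist 14.3
```

```bash
python3 -m pendant '{"delta_pos":[[0,0,-3],[0,0,-3],[49,-6.5,0],[49,-6.5,0],[0,0,0]],"twist":[7.2,7.1,0,0,0],"grip":[0.4,0.4,0.4,0.4,0.4]}'
python3 go.py .381 .267 .15 86
cat > lw.py <<'E'
from geo import *
import sys
s=snap('wrist',sys.argv[1]); P=cloud(s); hsv=cv2.cvtColor(s['pixels'],cv2.COLOR_RGB2HSV)
y=((hsv[...,0]>22)&(hsv[...,0]<36)&(hsv[...,1]>90)&(hsv[...,2]>120)&(P[...,2]>.004)&(P[...,2]<.016)).astype(np.uint8)
n,lab,st,ce=cv2.connectedComponentsWithStats(y)
for i in range(1,n):
    if st[i,4]>150:
        k=lab==i; med=P[k].mean(0)
        d=np.hypot(P[...,0]-med[0],P[...,1]-med[1])
        t=(d<.03)&(P[...,2]>.021)&(P[...,2]<.04)
        b=(d<.03)&(P[...,2]>.0065)&(P[...,2]<.014)
        print('lamp',st[i,4],med,'stemtop',t.sum(),P[t].mean(0),'base',cv2.minEnclosingCircle((P[b][:,:2]*1000).astype(np.float32)))
E
python3 lw.py w12
```

```text
time: 30.65
tool_pos: [0.3818, 0.268, 0.149]
eef_rot: [-179.9, 0.0, 86.1]
contact_force: [-0.4, -0.2, -0.4]
finger_gap: 0.603
pos [0.3818 0.268  0.149 ] rot [-1.7992e+02  4.0000e-02  8.6140e+01] t 30.65 F [-0.4 -0.2 -0.4] gap 0.603 j [ 34.  10. 106.   0.  64.  37.]
delta now-axes [-1.1 -0.7 -1. ] after-twist axes [-1.1 -0.7 -1. ] twist 0.1
lamp 747 [0.5129 0.3526 0.0109] stemtop 394 [0.5144 0.3528 0.0276] base ((515.2351684570312, 352.9407958984375), 20.042997360229492)
lamp 660 [0.3804 0.2694 0.0109] stemtop 283 [0.3804 0.269  0.0278] base ((380.3101806640625, 268.5403747558594), 19.903701782226562)
```

View pics/w12.png

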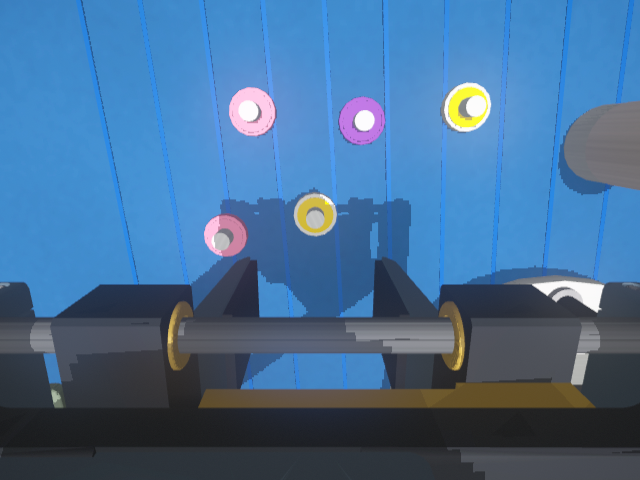

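```bash
python3 -m pendant '{"delta_pos":[[0.6,-1.4,50],[0,0,50],[0,0,40],[0,0,20],[0,0,10],[0,0,0],[0,0,0],[0,0,0],[0,0,0],[0,0,0]],"twist":[0,0,0,0,0,0,0,0,0,0],"grip":[0.55,0.55,0.55,0.55,0.55,0.55,1,1,1,1]}' 20
python3 go.py .3803 .2686 -.021 86
```

```text
time: 31.95
tool_pos: [0.3814, 0.2668, -0.0191]
eef_rot: [179.9, -0.0, 85.7]
contact_force: [-0.5, 0.1, 4.8]
finger_gap: 0.17
pos [ 0.3814  0.2668 -0.0191] rot [ 1.7995e+02 -3.0000e-02  8.5700e+01] t 31.95 F [-0.5  0.1  4.8] gap 0.17 j [ 34.  22. 119.  -0.  39.  38.]
delta now-axes [ 1.7 -1.2  1.9] after-twist axes [ 1.7 -1.2  1.9] twist -0.3
```

```bash
python3 -m pendant '{"delta_pos":[[0,0,-20],[0,0,-50],[0,0,-60],[-52,0,0],[-52,0,0],[-52,0,0],[-52,0,0],[0,0,0]],"twist":[0,0,0,0,0,0,0,0],"grip":[1,1,1,1,1,1,1,1]}'
python3 go.py .470 .0615 .11 86
python3 - <<'E'
from geo import *
s=snap('wrist','w13'); s2=snap('scene','s13'); 
for n,t in (('wrist',s),('scene',s2),('side',snap('side'))):
    P=cloud(t); d=np.hypot(P[...,0]-.58,P[...,1]-.06)
    m=(abs(P[...,2]-.081)<.004)&(d<.13)&(P[...,1]<.10)
    hsv=cv2.cvtColor(t['pixels'],cv2.COLOR_RGB2HSV); m&=(hsv[...,2]<170)
    q=P[m][:,:2]*1000
    if len(q)>30: print(n,len(q),cv2.minAreaRect(q.astype(np.float32)),np.median(P[m][:,2]))
E
```

```text
time: 32.95
tool_pos: [0.3644, 0.0567, 0.1102]
eef_rot: [-180.0, 0.0, 85.4]
contact_force: [0.7, 0.1, -0.5]
finger_gap: 0.166
pos [0.3644 0.0567 0.1102] rot [-1.7996e+02  4.0000e-02  8.5370e+01] t 32.95 F [ 0.7  0.1 -0.5] gap 0.166 j [  7.   3. 120.  -0.  57.  12.]
delta now-axes [ 13.3 104.8   0.2] after-twist axes [ 12.2 105.    0.2] twist -0.6
wrist 1882 ((518.5691528320312, 62.027076721191406), (81.22515106201172, 80.79229736328125), 86.1498031616211) 0.08079066856053815
scene 505 ((584.7516479492188, 59.86149215698242), (91.02664947509766, 204.87779235839844), 85.7830581665039) 0.08030033838219326
side 155 ((577.2125854492188, 53.38829803466797), (74.26837158203125, 207.612548828125), 84.48220825195312) 0.07844263183889888
```

View pics/w13.png

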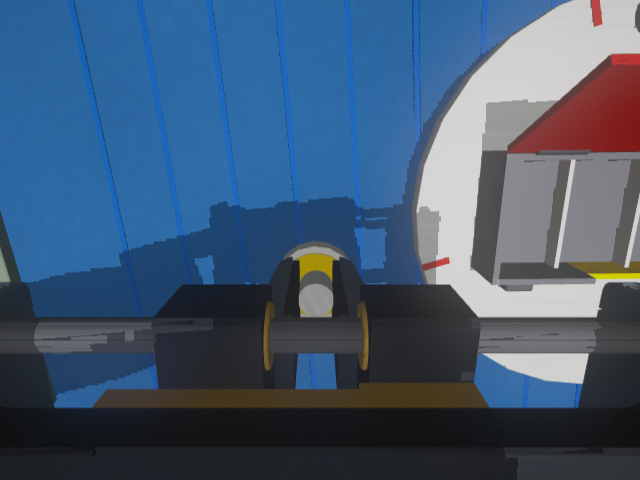

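View pics/s13.png

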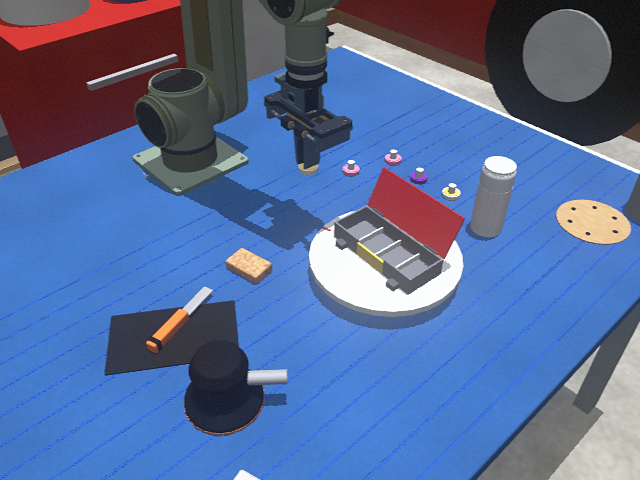

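```bash
cat > div.py <<'E'
from geo import *
s=snap('wrist'); P=cloud(s); hsv=cv2.cvtColor(s['pixels'],cv2.COLOR_RGB2HSV)
u=np.array([np.cos(np.radians(-4)),np.sin(np.radians(-4))])
m=(hsv[...,1]<60)&(abs(P[...,2]-.061)<.0035)&(np.hypot(P[...,0]-.58,P[...,1]-.06)<.11)&(P[...,1]<.095)&(P[...,1]>.025)&(hsv[...,2]>140)
q=P[m][:,:2]-[.581,.060]; a=q@u*1000
h,e=np.histogram(a,bins=np.arange(-60,62,2)); print([(int(x),int(n)) for x,n in zip(e,h) if n>5])
for c in (-49,0,49):
    k=abs(a-c)<8
    if k.sum()>20: print(c,k.sum(),np.median(a[k]),np.percentile(a[k],[5,95]))
E
python3 div.py
```

```text
[(-52, 56), (-50, 292), (-48, 103), (-4, 7), (-2, 155), (0, 160), (2, 6)]
-49 451 -48.848489649480605 [-50.3918 -47.2697]
0 328 0.021478338424306853 [-1.5006  1.6981]
```

```bash
python3 go.py .5566 .060 .11 86; python3 -m pendant '{"delta_pos":[[5,48,0],[5,48,0],[5,48,0],[3,48,0],[0,0,0],[0,0,0]],"twist":[-0.6,0,0,0,0,0],"grip":[1,1,1,1,1,1]}'; python3 go.py .5566 .060 .031 86
```

```text
pos [0.3656 0.0601 0.1103] rot [ 1.7999e+02 -2.0000e-02  8.5750e+01] t 33.15 F [ 0.4  0.5 -0.5] gap 0.164 j [  8.   3. 120.   0.  57.  12.]
delta now-axes [ 14.1 190.5   0.3] after-twist axes [ 13.2 190.6   0.3] twist -0.2
time: 33.9
tool_pos: [0.5571, 0.0655, 0.1095]
eef_rot: [-179.9, 0.0, 86.4]
contact_force: [0.3, 0.2, -0.1]
finger_gap: 0.164
pos [0.5571 0.0655 0.1095] rot [-1.7986e+02  2.0000e-02  8.6410e+01] t 33.9 F [ 0.3  0.2 -0.1] gap 0.164 j [ 6. 20. 97.  0. 62.  9.]
delta now-axes [-5.6 -0.2 78.5] after-twist axes [-5.6 -0.1 78.5] twist 0.4
```

```bash
python3 -m pendant '{"delta_pos":[[-5.6,-0.2,30],[0,0,30],[0,0,12],[0,0,5],[0,0,0]],"twist":[0.4,0,0,0,0],"grip":[1,1,1,1,1]}'; python3 go.py .5566 .060 .031 86
python3 - <<'E'
from geo import *
s=snap('scene'); cv2.imwrite('pics/z14.png',cv2.resize(s['pixels'][120:310,290:480,::-1],(600,600),interpolation=2))
E
```

```text
time: 34.52
tool_pos: [0.5579, 0.0589, 0.034]
eef_rot: [179.9, -0.0, 85.9]
contact_force: [-0.4, -0.1, -0.4]
finger_gap: 0.165
pos [0.5579 0.0589 0.034 ] rot [ 1.7994e+02 -1.0000e-02  8.5910e+01] t 34.52 F [-0.4 -0.1 -0.4] gap 0.165 j [  5.  25. 103.  -0.  52.   9.]
delta now-axes [ 1.  -1.4  3. ] after-twist axes [ 1.  -1.4  3. ] twist -0.1
```

View pics/z14.png

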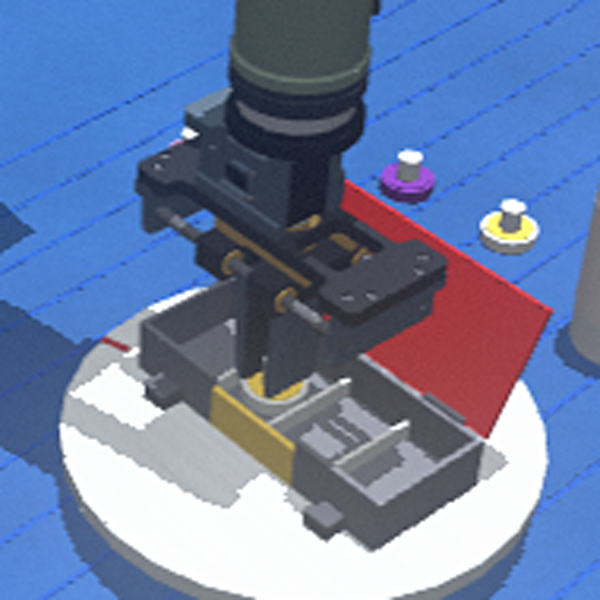

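```bash
python3 -m pendant '{"delta_pos":[[0,-1,2.5],[0,0,0.8],[0,0,0],[0,0,0],[0,0,0],[0,0,0],[0,0,-30],[0,0,-55],[0,0,0]],"twist":[0,0,0,0,0,0,0,0,0],"grip":[1,1,0.72,0.72,0.72,0.72,0.72,0.72,0.72]}'; python3 go.py .515 .353 .15 86
python3 - <<'E'
from geo import *
s=snap('scene'); cv2.imwrite('pics/z15.png',cv2.resize(s['pixels'][120:310,290:480,::-1],(600,600),interpolation=2))
E
```

```text
time: 35.7
tool_pos: [0.56, 0.059, 0.1195]
eef_rot: [179.4, -0.1, 85.9]
contact_force: [0.1, -0.0, -0.0]
finger_gap: 0.276
pos [0.56   0.059  0.1195] rot [ 1.7944e+02 -9.0000e-02  8.5890e+01] t 35.7 F [ 0.1 -0.  -0. ] gap 0.276 j [ 5. 19. 97. -0. 63.  9.]
delta now-axes [290.  -65.9 -30.5] after-twist axes [290.1 -65.4 -30.5] twist -0.1
```

View pics/z15.png

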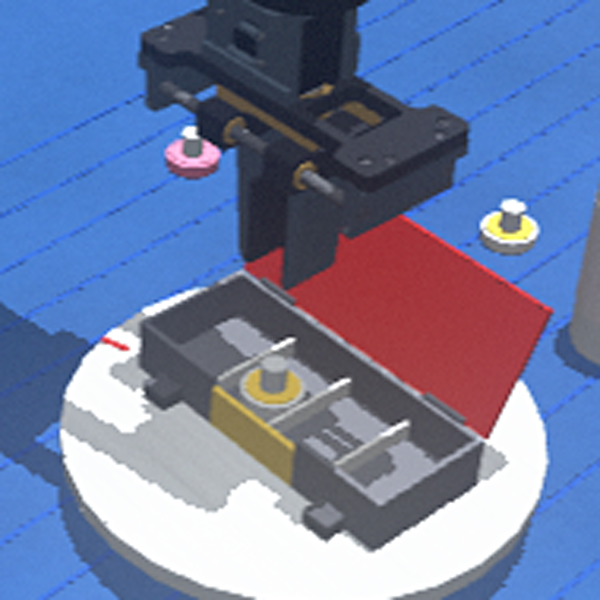

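```bash
python3 -m pendant '{"delta_pos":[[0,0,-45],[0,0,-45],[0,0,0],[58,-13.2,0],[58,-13.2,0],[58,-13.2,0],[58,-13.2,0],[40,-9,0],[0,0,0],[0,0,0],[0,0,0],[0,0,0]],"twist":[0,0,0,0,0,0,0,0,-10.5,-10.5,-10.5,-10.5],"grip":[0.55,0.55,0.55,0.55,0.55,0.55,0.55,0.55,0.55,0.55,0.55,0.55]}'; python3 go.py .515 .353 .15 130
python3 lw.py w16
python3 - <<'E'
from geo import *
for c in ('wrist','scene','side'):
    s=snap(c);P=cloud(s)
    m=(np.hypot(P[...,0]-.625,P[...,1]-.3)<.07)&(P[...,2]>.08)&(P[...,2]<.175)
    t=(np.hypot(P[...,0]-.625,P[...,1]-.3)<.07)&(P[...,2]>.153)&(P[...,2]<.175)
    print(c,m.sum(),P[m].min(0),P[m].max(0), cv2.minEnclosingCircle((P[t][:,:2]*1000).astype(np.float32)) if t.sum()>5 else 0)
E
```

```text
time: 37.25
tool_pos: [0.5133, 0.3338, 0.2021]
eef_rot: [-179.7, -0.0, 128.2]
contact_force: [-0.7, -0.8, -0.1]
finger_gap: 0.451
pos [0.5133 0.3338 0.2021] rot [-1.7972e+02 -2.0000e-02  1.2825e+02] t 37.25 F [-0.7 -0.8 -0.1] gap 0.451 j [32. 21. 82. -0. 77. -6.]
delta now-axes [14.  13.2 52.1] after-twist axes [13.6 13.6 52.1] twist -1.8
lamp 540 [0.5147 0.353  0.011 ] stemtop 215 [0.515  0.353  0.0279] base ((515.1608276367188, 352.84320068359375), 19.924509048461914)
wrist 150 [0.6084 0.333  0.0801] [0.6207 0.3437 0.1167] 0
scene 1640 [0.6077 0.2765 0.08  ] [0.6731 0.3447 0.1644] ((639.1177368164062, 312.0680847167969), 32.64396667480469)
side 1569 [0.5989 0.2832 0.08  ] [0.6646 0.3481 0.1609] ((634.0858154296875, 315.157958984375), 30.86235809326172)
```

View pics/w16.png

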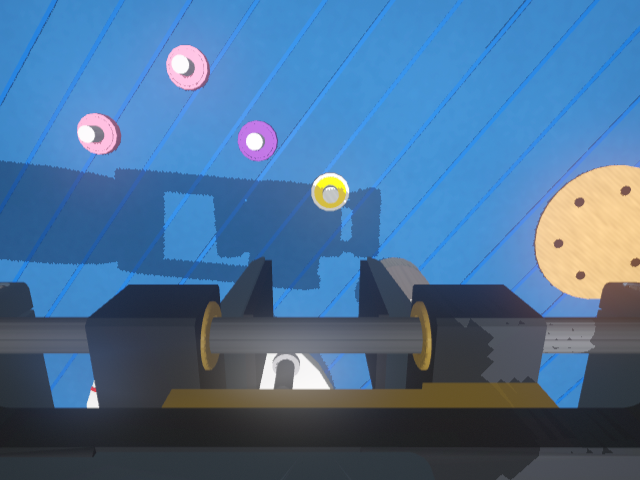

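```bash
python3 -m pendant '{"delta_pos":[[13.6,13.6,0],[0,0,55],[0,0,55],[0,0,55],[0,0,30],[0,0,18],[0,0,8],[0,0,0]],"twist":[-1.8,0,0,0,0,0,0,0],"grip":[0.55,0.55,0.55,0.55,0.55,0.55,0.55,0.55]}'; python3 go.py .515 .353 -.02 130
python3 -m pendant '{"delta_pos":[[0,0,0],[0,0,0],[0,0,0],[0,0,0],[0,0,0]],"twist":[0,0,0,0,0],"grip":[1,1,1,1,1]}';python3 go.py .515 .353 -.02 130
```

```text
time: 38.45
tool_pos: [0.5173, 0.3541, -0.0156]
eef_rot: [179.9, 0.0, 129.7]
contact_force: [0.1, 0.2, 0.8]
finger_gap: 0.446
pos [ 0.5173  0.3541 -0.0156] rot [1.7994e+02 1.0000e-02 1.2969e+02] t 38.45 F [0.1 0.2 0.8] gap 0.446 j [33. 33. 97. -0. 51. -6.]
delta now-axes [ 0.6 -2.5  4.4] after-twist axes [ 0.7 -2.5  4.4] twist -0.3
time: 39.08
tool_pos: [0.5171, 0.3537, -0.0153]
eef_rot: [179.9, 0.0, 129.7]
contact_force: [-1.2, -0.2, 5.6]
finger_gap: 0.163
pos [ 0.5171  0.3537 -0.0153] rot [1.7995e+02 1.0000e-02 1.2968e+02] t 39.08 F [-1.2 -0.2  5.6] gap 0.163 j [33. 33. 97. -0. 51. -6.]
delta now-axes [ 0.9 -2.1  4.7] after-twist axes [ 0.9 -2.1  4.7] twist -0.3
```

```bash
python3 -m pendant '{"delta_pos":[[0,0,-20],[0,0,-50],[0,0,-55],[0,0,-55],[0,0,-45],[0,0,0],[0,0,0],[0,0,0],[0,0,0],[0,0,0]],"twist":[0,0,0,0,0,10.5,10.5,10.5,10.5,1.5],"grip":[1,1,1,1,1,1,1,1,1,1]}'; python3 go.py .6054 .058 .20 86
python3 - <<'E'
from geo import *
s=snap('wrist','w17')
E
```

```text
time: 40.33
tool_pos: [0.5166, 0.3534, 0.2084]
eef_rot: [-180.0, 0.0, 86.2]
contact_force: [-0.1, -0.2, -0.4]
finger_gap: 0.159
pos [0.5166 0.3534 0.2084] rot [-1.7995e+02  4.0000e-02  8.6230e+01] t 40.33 F [-0.1 -0.2 -0.4] gap 0.159 j [33. 22. 80. -0. 78. 37.]
delta now-axes [-288.9  108.     8.4] after-twist axes [-288.5  109.2    8.4] twist 0.2
```

View pics/w17.png

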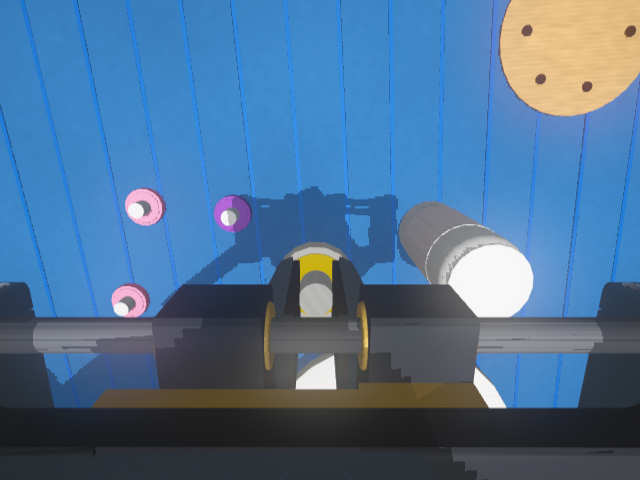

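```bash
python3 -m pendant '{"delta_pos":[[-48.1,18,0],[-48.1,18,0],[-48.1,18,0],[-48.1,18,0],[-48.1,18,0],[-48.1,18,0],[0,0,30],[0,0,30],[0,0,0],[0,0,0]],"twist":[0,0,0,0,0,0,0,0,0,0],"grip":[1,1,1,1,1,1,1,1,1,1]}'; python3 go.py .6054 .058 .035 86; python3 div.py
```

```text
time: 41.62
tool_pos: [0.6062, 0.0586, 0.1501]
eef_rot: [179.9, -0.0, 86.3]
contact_force: [-0.0, -0.3, -0.2]
finger_gap: 0.164
pos [0.6062 0.0586 0.1501] rot [ 1.799e+02 -1.000e-02  8.625e+01] t 41.62 F [-0.  -0.3 -0.2] gap 0.164 j [ 4. 22. 88. -0. 70.  8.]
delta now-axes [ -0.7  -0.7 115.1] after-twist axes [ -0.7  -0.7 115.1] twist 0.3
[(-52, 21), (-50, 219), (-48, 57), (-44, 39), (-42, 40), (-40, 23), (-38, 23), (-36, 20), (-34, 18), (-32, 22), (-30, 16), (-28, 19), (-26, 18), (-24, 20), (-22, 19), (-20, 17), (-18, 21), (-16, 21), (-14, 22), (-12, 27), (-10, 42), (-8, 42), (-6, 8), (-2, 110), (0, 135), (46, 18), (48, 179), (50, 57)]
-49 360 -48.46418739393535 [-50.0284 -41.8288]
0 295 -0.13490424359159772 [-7.3149  1.3871]
49 254 49.18819587104258 [47.9258 50.4539]
```

```bash
python3 -m pendant '{"delta_pos":[[-0.7,-0.7,50],[0,0,40],[0,0,15],[0,0,8],[0,0,3.5],[0,0,0],[0,0,0],[0,0,0],[0,0,0],[0,0,0]],"twist":[0,0,0,0,0,0,0,0,0,0],"grip":[1,1,1,1,1,1,0.72,0.72,0.72,0.72]}'; python3 go.py .6054 .058 .0337 86
python3 -m pendant '{"delta_pos":[[0,0,-25],[0,0,-50],[0,0,-50],[0,0,0]],"twist":[0,0,0,0],"grip":[0.72,0.72,0.72,0.72]}'; 
python3 - <<'E'
from geo import *
s=snap('scene'); cv2.imwrite('pics/z18.png',cv2.resize(s['pixels'][120:310,290:480,::-1],(600,600),interpolation=2)); snap('wrist','w18')
E
```

```text
time: 42.92
tool_pos: [0.6046, 0.0577, 0.0325]
eef_rot: [-180.0, 0.0, 86.2]
contact_force: [-0.1, -0.3, -0.1]
finger_gap: 0.281
pos [0.6046 0.0577 0.0325] rot [-1.800e+02  1.000e-02  8.619e+01] t 42.92 F [-0.1 -0.3 -0.1] gap 0.281 j [ 4. 28. 97. -0. 55.  8.]
delta now-axes [ 0.3  0.8 -1.2] after-twist axes [ 0.3  0.8 -1.2] twist 0.2
time: 43.42
tool_pos: [0.6076, 0.058, 0.1623]
eef_rot: [179.4, -0.1, 86.2]
contact_force: [0.2, -0.3, -1.0]
finger_gap: 0.281
```

View pics/z18.png

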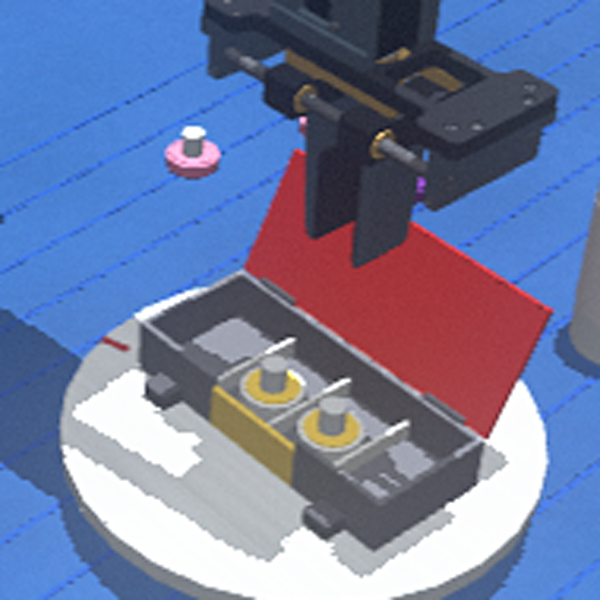

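View pics/w18.png

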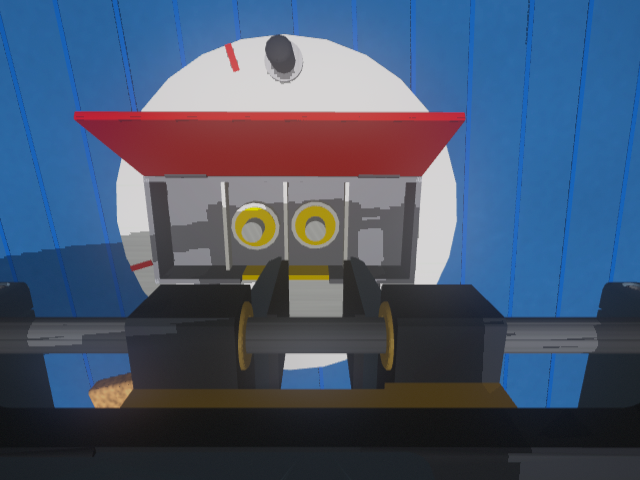

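```bash
python3 -m pendant '{"delta_pos":[[0,0,-45],[0,0,0],[40,-10,0],[41,-10,0],[41,-5,0],[0,0,0],[0,0,50],[0,0,50],[0,0,0],[0,0,0]],"twist":[0,0,0,0,0,0,0,0,0,0],"grip":[1,1,1,1,1,1,1,1,1,1]}' 20; python3 go.py .587 .166 .101 86; python3 tip.py; python3 - <<'E'
from geo import *
snap('side','sd19')
# cover edge estimate
for c in('scene','side'):
    s=snap(c);P=cloud(s);hsv=cv2.cvtColor(s['pixels'],cv2.COLOR_RGB2HSV)
    m=(hsv[...,1]>150)&((hsv[...,0]<10)|(hsv[...,0]>170))&(np.hypot(P[...,0]-.585,P[...,1]-.12)<.13)&(P[...,2]>.07)
    q=P[m]; A=np.c_[q[:,2],np.ones(len(q))]; 
    a=np.linalg.lstsq(A,q[:,1]+.07*(q[:,0]-.581),rcond=None)[0]; print(c,len(q),q.max(0),'theta',90+np.degrees(np.arctan(a[0])))
E
```

```text
time: 44.78
tool_pos: [0.5888, 0.1808, 0.1035]
eef_rot: [179.9, -0.0, 86.2]
contact_force: [0.4, 0.5, 0.5]
finger_gap: 0.007
pos [0.5888 0.1808 0.1035] rot [ 1.7992e+02 -1.0000e-02  8.6150e+01] t 44.77 F [0.4 0.5 0.5] gap 0.007 j [16. 25. 91. -0. 64. 20.]
delta now-axes [-14.9  -0.8   2.5] after-twist axes [-14.9  -0.8   2.5] twist 0.2
scene 262 zmax pct [-54.3533 -41.1528 -36.4721 -31.8548]
  z -60 83 x -21.0 15.0 y [-10.   1.  10.  11.  12.]
  z -50 74 x -21.0 17.0 y [-6.  3.  9. 10. 12.]
  z -40 20 x -19.0 11.0 y [-5.  0.  7.  8. 10.]
side 218 zmax pct [-51.1509  14.0082  17.0238  19.7968]
  z -60 57 x -4.0 17.0 y [-16. -14. -12.  -8.   3.]
  z -50 52 x -4.0 17.0 y [-15. -13. -12. -11.   2.]
  z -40 5 x -6.0 14.0 y [-12. -12. -12. -10.   1.]
  z 10 47 x -2.0 11.0 y [-12.  -9.  -7.  -3.   4.]
wrist 1786 zmax pct [-48.907   10.8998  16.9558  19.9642]
  z -60 397 x 15.0 18.0 y [-11.  -6.  -1.   5.  10.]
  z -50 293 x 15.0 18.0 y [-10.  -5.   0.   4.   9.]
  z -40 85 x 15.0 18.0 y [-7. -3.  0.  3.  6.]
  z 0 220 x -5.0 11.0 y [-8. -3. -0.  3.  8.]
  z 10 336 x -5.0 12.0 y [-9. -4. -0.  4.  9.]
[0.5894 0.1813 0.1048] 0.007334145838308087
scene 3022 [0.6908 0.1489 0.1591] theta 116.52630260360601
side 13 [0.53   0.1493 0.1542] theta 112.14025442999603
```

View pics/sd19.png

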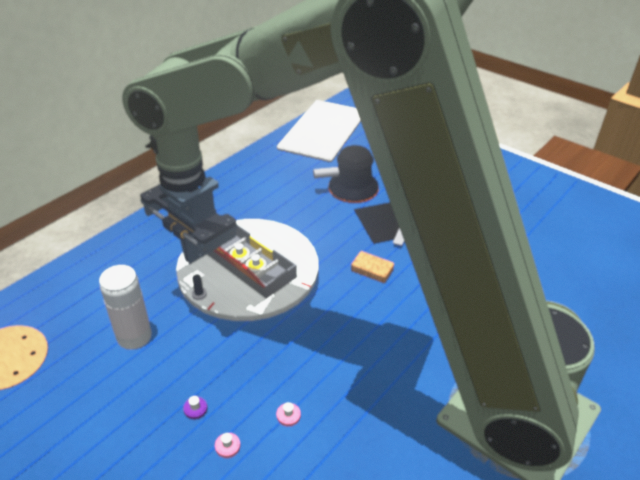

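```bash
python3 -m pendant '{"delta_pos":[[-12,0,1],[-10,0,1],[-9,0,0],[-9,0,0],[-9,0,0],[-9,0,0],[-7,0,0],[-7,0,0],[-8,0,0],[-8,0,0],[-8.4,0,2.5],[-8.4,0,2.5]],"twist":[0,0,0,0,0,0,0,0,0,0,0,0],"grip":[1,1,1,1,1,1,1,1,1,1,1,1]}'; python3 go.py .585 .0755 .0955 86;  python3 - <<'E'
from geo import *
snap('side','sd20'); snap('scene','s20')
E
```

```text
time: 46.58
tool_pos: [0.5808, 0.0759, 0.0954]
eef_rot: [180.0, 0.0, 86.2]
contact_force: [0.0, 1.3, 0.5]
finger_gap: 0.006
pos [0.5808 0.0759 0.0954] rot [1.800e+02 2.000e-02 8.619e+01] t 46.58 F [0.  1.3 0.5] gap 0.006 j [ 6. 23. 95. -0. 62. 10.]
delta now-axes [-0.1  4.2 -0.1] after-twist axes [-0.1  4.2 -0.1] twist 0.2
```

View pics/sd20.png

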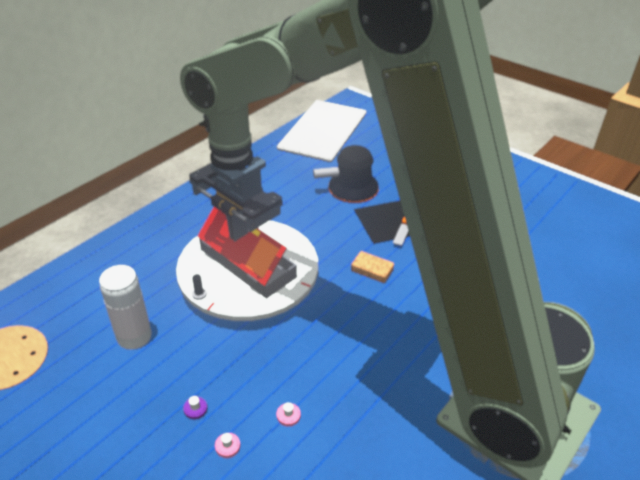

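View pics/s20.png

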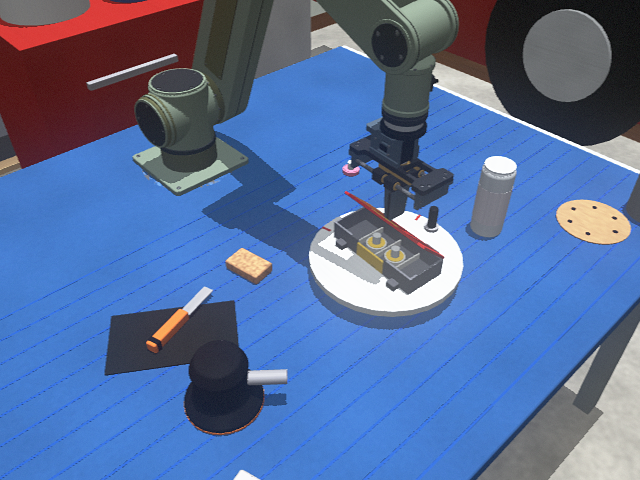

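Cover is at about 45°; continue the arc down.

```bash
python3 -m pendant '{"delta_pos":[[-5.6,0,6.3],[-5.6,0,6.3],[-4,0,7.6],[-4,0,7.6],[-2,0,8],[-1.5,0,6],[0,0,3],[0,0,1],[0,0,0]],"twist":[0,0,0,0,0,0,0,0,0],"grip":[1,1,1,1,1,1,1,1,1]}'; python3 go.py .585 .053 .051 86
```

```text
time: 47.8
tool_pos: [0.5791, 0.0538, 0.0514]
eef_rot: [180.0, 0.0, 86.2]
contact_force: [-1.9, -0.8, 11.8]
finger_gap: 0.003
pos [0.5791 0.0538 0.0514] rot [1.7999e+02 3.0000e-02 8.6200e+01] t 47.8 F [-1.9 -0.8 11.8] gap 0.003 j [ 4. 25. 99. -0. 56.  8.]
delta now-axes [-0.4  6.   0.4] after-twist axes [-0.3  6.   0.4] twist 0.2
```

```bash
python3 -m pendant '{"delta_pos":[[0,0,-40],[0,0,-60],[0,0,0]],"twist":[0,0,0],"grip":[1,1,0.8]}'; python3 - <<'E'
from geo import *
for c in ('scene','side'):
    s=snap(c); P=cloud(s); Q,P3=cover(s)
    hsv=cv2.cvtColor(s['pixels'],cv2.COLOR_RGB2HSV)
    print(c,len(Q),cv2.minAreaRect((Q*1000).astype(np.float32)))
    q=P3; A=np.c_[q[:,0]-.581,q[:,1]-.06,np.ones(len(q))]; print(np.linalg.lstsq(A,q[:,2],rcond=None)[0])
    if c=='scene': cv2.imwrite('pics/z21.png',cv2.resize(s['pixels'][120:310,290:480,::-1],(600,600),interpolation=2))
E
```

```text
time: 48.18
tool_pos: [0.5823, 0.0542, 0.1544]
eef_rot: [179.5, -0.1, 86.2]
contact_force: [0.1, -0.3, -0.0]
finger_gap: 0.082
scene 1496 ((583.5663452148438, 60.373172760009766), (86.61552429199219, 204.55796813964844), 86.42680358886719)
[-0.002  -0.0035  0.087 ]
side 1713 ((578.8731079101562, 59.73521041870117), (83.10636138916016, 205.1325225830078), 86.13105010986328)
[-0.0055  0.0008  0.0837]
```

View pics/z21.png

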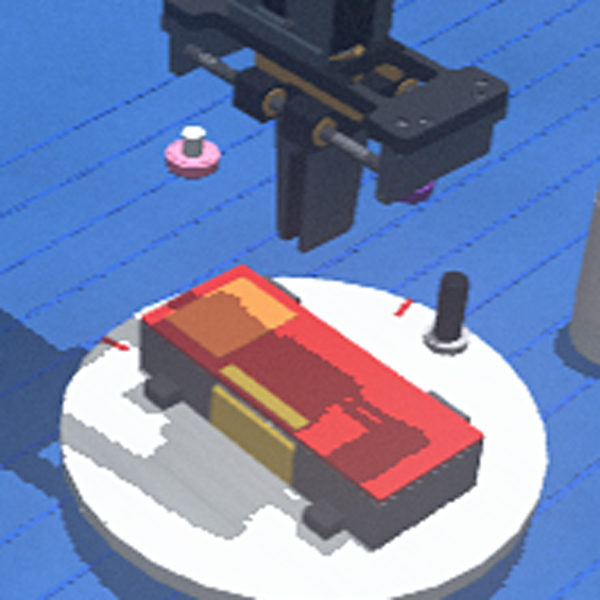

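```bash
python3 go.py .5897 .1847 .03 86; python3 -m pendant '{"delta_pos":[[44,0,0],[44,0,0],[43,0,0],[0,0,0],[0,0,0],[0,0,0]],"twist":[0,0,0,0,0,0],"grip":[0.3,0.3,0.3,0.3,0.3,0.3]}' 12; python3 go.py .5897 .1847 .03 86
```

```text
pos [0.5788 0.0539 0.1496] rot [-1.7998e+02  1.0000e-02  8.6190e+01] t 48.27 F [0.1 0.3 0.2] gap 0.174 j [ 4. 20. 91. -0. 69.  8.]
delta now-axes [131.2   2.2 119.6] after-twist axes [131.2   1.7 119.6] twist 0.2
time: 49.02
tool_pos: [0.5876, 0.1834, 0.1489]
eef_rot: [-179.9, 0.1, 86.1]
contact_force: [-0.1, -0.2, 1.0]
finger_gap: 0.702
pos [0.5876 0.1834 0.1489] rot [-1.7991e+02  6.0000e-02  8.6120e+01] t 49.02 F [-0.1 -0.2  1. ] gap 0.702 j [16. 23. 87. -0. 70. 20.]
delta now-axes [  1.5   2.  118.9] after-twist axes [  1.5   2.  118.9] twist 0.1
```

```bash
python3 -m pendant '{"delta_pos":[[1.5,2,50],[0,0,45],[0,0,24],[0,0,0],[0,0,0],[0,0,0],[0,0,0],[0,0,0],[0,0,0]],"twist":[0,0,0,0,0,0,0,0,0],"grip":[0.3,0.3,0.3,1,1,1,1,1,1]}' 12; python3 go.py .5897 .1847 .03 86
```

```text
time: 50.15
tool_pos: [0.5905, 0.1861, 0.0313]
eef_rot: [179.9, -0.0, 86.2]
contact_force: [0.1, -0.1, 3.9]
finger_gap: 0.194
pos [0.5905 0.1861 0.0313] rot [ 1.7995e+02 -1.0000e-02  8.6200e+01] t 50.15 F [ 0.1 -0.1  3.9] gap 0.194 j [16. 29. 95. -0. 56. 20.]
delta now-axes [-1.4 -0.7  1.3] after-twist axes [-1.4 -0.7  1.3] twist 0.2
```

```bash
python3 -m pendant '{"delta_pos":[[-1.54,-19.55,0],[-1.54,-19.55,0],[-1.54,-19.55,0],[-1.54,-19.55,0],[-1.54,-19.55,0],[-1.54,-19.55,0],[-1.54,-19.55,0],[-1.54,-19.55,0],[-1.54,-19.55,0],[-1.54,-19.3,0],[0,0,0],[0,0,0]],"twist":[-9,-9,-9,-9,-9,-9,-9,-9,-9,-9,0,0],"grip":[1,1,1,1,1,1,1,1,1,1,1,1]}'; python3 go.py .4555 .068 .03 175.9
```

```text
time: 51.65
tool_pos: [0.4552, 0.0692, 0.0312]
eef_rot: [-179.9, -0.2, 176.2]
contact_force: [-4.7, -1.8, 7.9]
finger_gap: 0.191
pos [0.4552 0.0692 0.0312] rot [-179.94   -0.2   176.18] t 51.65 F [-4.7 -1.8  7.9] gap 0.191 j [  7.  17. 116.  -0.  47. -79.]
delta now-axes [-0.4 -1.2  1.2] after-twist axes [-0.4 -1.2  1.2] twist 0.3
```

```bash
python3 -m pendant '{"delta_pos":[[0,0,0],[0,0,0],[0,0,0],[0,0,0],[0,0,0],[0,0,-45],[0,0,-60],[0,0,-60],[50,-50,0],[50,-50,0],[0,-50,0],[0,0,0]],"twist":[0,0,0,0,0,0,0,0,0,0,0,0],"grip":[0.3,0.3,0.3,0.3,0.3,0.3,0.3,0.3,0.3,0.3,0.3,0.3]}'; python3 - <<'E'
from geo import *
for c in ('scene','side'):
    s=snap(c,c+'22'); P=cloud(s); Q,P3=cover(s); hsv=cv2.cvtColor(s['pixels'],cv2.COLOR_RGB2HSV)
    print(c,len(Q),cv2.minAreaRect((Q*1000).astype(np.float32)))
    m=(np.hypot(P[...,0]-.43,P[...,1]+.31)<.12)&(P[...,2]>.015)&(P[...,2]<.035)&(hsv[...,1]>150)&(hsv[...,0]<22)
    print(' handle',cv2.minAreaRect((P[m][:,:2]*1000).astype(np.float32)))
    q=P3; A=np.c_[q[:,0]-.581,q[:,1]-.06,np.ones(len(q))]; print(np.linalg.lstsq(A,q[:,2],rcond=None)[0])
print(r.read_state()['time'])
E
```

```text
time: 53.15
tool_pos: [0.3592, -0.0647, 0.1961]
eef_rot: [-180.0, 0.1, 175.9]
contact_force: [-1.2, 0.9, -0.3]
finger_gap: 0.698
scene 2345 ((583.5902099609375, 59.897544860839844), (206.85389709472656, 85.20539093017578), 85.93209075927734)
 handle ((439.7965087890625, -331.7457275390625), (20.393354415893555, 88.86781311035156), 17.788164138793945)
[ 0.0026 -0.0008  0.0868]
side 2521 ((577.6428833007812, 58.76882553100586), (205.09759521484375, 83.9608154296875), 86.19026184082031)
 handle ((432.85345458984375, -329.54180908203125), (20.43584632873535, 91.55404663085938), 19.259309768676758)
[-0.0075 -0.0026  0.0836]
53.25
```

View pics/scene22.png

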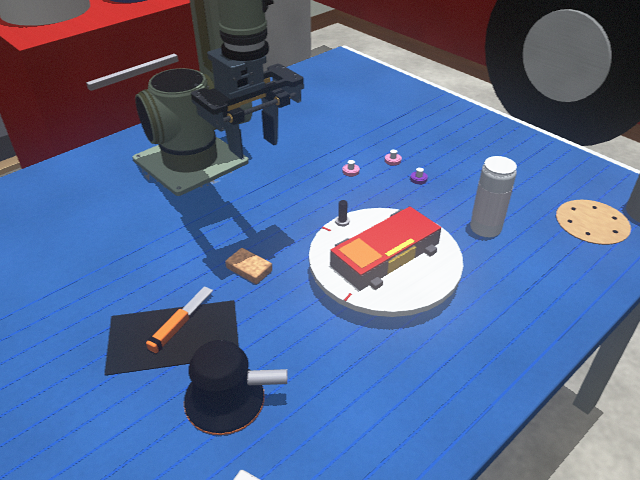

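View pics/side22.png

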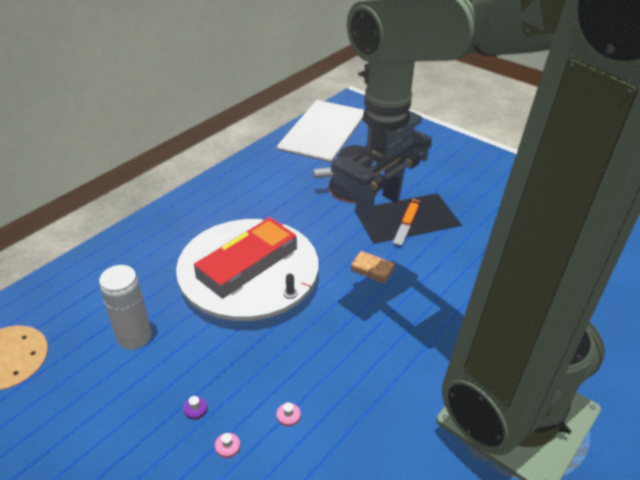

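```bash
python3 -c "
from bench import r
print(r.job_done())"
```

```text
the job is handed in; nothing more can be done
None
```

The job is done and handed in at about 53 s, in the order you asked:
1. I turned the turntable a quarter turn clockwise.
2. I levered the cover open at the notch with the blade and swung it to about 115°.
3. I laid the blade back on the mat.
4. I put the two lamps present into the two middle bays.
5. I closed the cover.
6. I turned the turntable back.

**Last checks (scene and side cameras):**
- **Disc:** it is back at its starting angle, within about 0.5° of the first measurement.
- **Cover:** it lies flat at closed height. It took about 12 N of downward force at the end of the closing move.
- **Lamps:** both were upright in separate bays just before I closed the cover. The picture after placing the second one showed this, and they cannot be seen now.
- **Blade:** it is on the mat at its original spot. The steel tip overhangs the mat's edge, as it did at the start.
- **Sander, can and pads:** they look unmoved by eye; I did not measure them. No other yellow and white lamp is visible, and the pink and purple ones were not touched.

**What went wrong or disagreed:**
- **Missed grasp:** my first try at the post closed above it. The reported tool point turned out to lie about 35 mm beyond the real fingertips. I measured this with the cameras and corrected for it afterwards; nothing moved in the miss.
- **Camera disagreement:** the scene and side cameras differed by about 5 mm in x and 3 mm in height. I used the wrist camera and touch for the fine positioning.

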